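# Store the tested power modules

## Task

Switch the test supply off with its lever before lifting any module. Then put each green-capped module away in an empty cell of the covered crate, standing fully down on the cell floor; some cells are already full, which you can only feel through their flaps. Stand the red-capped failed module upright in the red-fronted quarantine drawer, pulled open for it, and push the drawer fully shut, and leave the other things on the bench where they are.

Things in the scene. Friction and masses are not known exactly. Their poses are not given: they have to be found in the camera images.
- good_a: Power module: an upright square aluminium block 42 x 42 x 85 mm, black grooves round it, steel base (mass centre about 20 mm up), the top 12 mm a green cap; 0.25 to 0.5 kg. Origin: centre of its underside, z up through the cap. Stands at the start on the flat black test plate, any yaw, places swapped. May be absent (two or three green modules are present).
- good_b: Power module: an upright square aluminium block 42 x 42 x 85 mm, black grooves round it, steel base (mass centre about 20 mm up), the top 12 mm a green cap; 0.25 to 0.5 kg. Origin: centre of its underside, z up through the cap. Stands at the start on the flat black test plate, any yaw, places swapped. May be absent (two or three green modules are present).
- good_c: Power module: an upright square aluminium block 42 x 42 x 85 mm, black grooves round it, steel base (mass centre about 20 mm up), the top 12 mm a green cap; 0.25 to 0.5 kg. Origin: centre of its underside, z up through the cap. Stands at the start on the flat black test plate, any yaw, places swapped. May be absent (two or three green modules are present).
- faulty: Power module: an upright square aluminium block 42 x 42 x 85 mm, black grooves round it, steel base (mass centre about 20 mm up), the top 12 mm a red cap; 0.25 to 0.5 kg. Origin: centre of its underside, z up through the cap. Stands at the start on the flat black test plate, any yaw, places swapped. Always present: the failed one.
- crate: Fixed blue crate, 202 mm (its x) by 212 mm (its y), 100 mm high, yawed up to 0.15 rad; origin: centre of its underside, on the table. Inside are 3 x 2 cells, each 62 mm along crate x by 100 mm along crate y (room for two fingers along y), walls 4 mm, floors 5 mm above the table. A grey flap covers each; 2 or 3 cells hold a hidden green module. See the cells.
- cell0 (a point): Centre of the mouth of crate cell 0, 100 mm above the table; axes as the crate's. Its grey flap (yellow stripe at the free edge) lies flush at the top, hinged at the cell's +x side, sprung shut; it swings down into the cell under less than 1 N, to 86 degrees, and springs back.
- cell1 (a point): Centre of the mouth of crate cell 1, 100 mm above the table; axes as the crate's. A full cell holds a standing module, top 90 mm above the table: its flap stops dead after 5 to 10 mm of pressing. In an empty cell the flap swings right down.
- cell2 (a point): Centre of the mouth of crate cell 2, 100 mm above the table; axes as the crate's. A module lowered upright into an empty cell pushes the flap aside; the flap (58 mm long) then hangs beside it, within 7 mm of the cell's +x wall. Aim 4 mm to -x of the centre. The module's top ends 10 mm below the crate's top.
- cell3 (a point): Centre of the mouth of crate cell 3, 100 mm above the table; axes as the crate's. Flap as for cells 0 to 2.
- cell4 (a point): Centre of the mouth of crate cell 4, 100 mm above the table; axes as the crate's. Flap as for cells 0 to 2.
- cell5 (a point): Centre of the mouth of crate cell 5, 100 mm above the table; axes as the crate's. Flap as for cells 0 to 2.
- quar_drawer0 (a joint): Travel (m) of the red-fronted drawer of the fixed grey cabinet (190 x 190 mm, 135 mm high, yawed up to 0.15 rad): 0 shut, grows as it comes out towards the robot; starts 0 to 0.03; fully open at 0.1256. Slides under about 1 to 2 N.
- drawer_floor (a point): Centre of the drawer's inner floor, 22 mm above the table; moves with it. x points into the cabinet (closing direction), z up. Inside 145 (x) by 148 mm (y), walls 91 mm high. The cabinet's front edge lies at x = (joint value - 78 mm) of this point; only the near side is open above. The cabinet's roof is 101 mm over the floor.
- quar_drawer0_handle (a point): Middle of the drawer's steel bar handle, 95 mm long along y, 35 mm in front of the drawer front, 97 mm above the table, 11 mm thick, 29 mm clear behind it; the drawer front tops out at 122 mm. Axes as the drawer's.
- test_plate: Thin flat black plate, 200 x 220 mm, painted on the bench, that the modules stand on at the start; origin at its centre on the table.
- supply (a joint): Lever of the test supply (rad): 0 is on (leaning to the robot side), 1.0 is off (leaning away); stays where it is put, moves under 2 N.
- supply_tip (a point): Centre of the lever's red ball, 26 mm across, 80 mm from its pivot; the pivot stands 22 mm above the table on a yellow block 70 x 50 x 25 mm. The lever swings towards the +x axis of this point's horizontal heading as the joint grows, 0.5 rad to either side of upright.
- supply_base: The lever's fixed yellow block; origin centre of underside, x is the way the lever is pushed to turn off.
- meter: Bystander: yellow hand meter 150 x 75 x 32 mm lying flat; origin centre of underside.
- driver: Bystander: screwdriver lying on the mat; origin under its middle.
- tape: Bystander: orange ring of tape, 90 mm across, 20 mm high, lying flat; origin centre of underside.
- board: Bystander: green circuit board 90 x 70 mm, 22 mm high with its parts; origin centre of underside.
- spray: Bystander: upright bottle, 60 mm across, 160 mm high; origin centre of underside.
- parts_tray: Bystander: black divided tray 120 x 160 x 40 mm; origin centre of underside.
Things that resemble listed ones, but are neither listed nor needed, are in the scene too. What is shaped like the faulty but purple is not meant.

How it is judged (in metres and radians):
On the way:
1. the test supply is switched off (value of joint supply above 0.8 rad), for 0.2 s.
At the end, for the whole second after the job is handed in: Lever beyond 0.8 rad; each green module present within 36 mm of a cell's centre, underside under 15 mm above the crate's, tilt under 0.15 rad; red module on the drawer floor (within 15 mm, tilt under 0.3 rad); drawer within 10 mm of shut; all at rest (value of joint supply above 0.8 rad and value of joint quar_drawer0 below 0.01 m and z of faulty in the frame of drawer_floor below 0.015 m and x of faulty in the frame of drawer_floor between -0.08 and 0.08 m and y of faulty in the frame of drawer_floor between -0.08 and 0.08 m and angle between faulty's own z axis and vertical below 0.3 rad and linear speed of each of faulty, good_a, good_b, good_c below 0.02 m/s and (horizontal distance between good_a and cell0 below 0.036 m or horizontal distance between good_a and cell1 below 0.036 m or horizontal distance between good_a and cell2 below 0.036 m or horizontal distance between good_a and cell3 below 0.036 m or horizontal distance between good_a and cell4 below 0.036 m or horizontal distance between good_a and cell5 below 0.036 m) and z of each of good_a, good_b, good_c in the frame of crate below 0.015 m and angle between each of good_a, good_b, good_c's own z axis and vertical below 0.15 rad and (horizontal distance between good_b and cell0 below 0.036 m or horizontal distance between good_b and cell1 below 0.036 m or horizontal distance between good_b and cell2 below 0.036 m or horizontal distance between good_b and cell3 below 0.036 m or horizontal distance between good_b and cell4 below 0.036 m or horizontal distance between good_b and cell5 below 0.036 m) and (horizontal distance between good_c and cell0 below 0.036 m or horizontal distance between good_c and cell1 below 0.036 m or horizontal distance between good_c and cell2 below 0.036 m or horizontal distance between good_c and cell3 below 0.036 m or horizontal distance between good_c and cell4 below 0.036 m or horizontal distance between good_c and cell5 below 0.036 m)); the robot touches nothing.
It fails at once if a module is lifted while the supply is still on (value of joint supply below 0.5 rad and height (world z) of any of good_a, good_b, good_c, faulty above 0.03 m).
It fails at once if another thing on the bench is moved more than 5 cm or tipped over (distance of any of meter, driver, tape, board, spray, parts_tray from where it was at the start of the episode above 0.05 m or angle between spray's own z axis and vertical above 0.7 rad).
Of good_a, good_b, good_c only 2 to 3 are there at a start; the rules pass over those that are not, and their reading is None.
Of stored0, stored1, stored2 only 2 to 3 are there at a start; the rules pass over those that are not, and their reading is None.
At some moment in a run one of good_a, good_b, good_c, faulty may be knocked a few centimetres aside while the robot is not near it.
It also fails if it takes over 210 s, if anything falls off the work surface, if the arm or the gripper's body presses on something with over 40 N, if the wrist force passes 120 N, or if a joint passes its speed limit or range.

## Robot

A 6-joint arm with a two-finger parallel gripper is mounted at the origin on the work surface. World frame = base frame: x ahead of the robot, y to its left, z up, the work surface at z = 0. Lengths are in m, angles in degrees, forces in N, time in s.
With the tool pointing down it reaches from about 0.35 to 0.875 m from the base axis. Payload 4.2 kg.
Tool frame: the origin (TCP) lies midway between the tips of the shut fingers; the grasp point (between the pads) lies 19 mm behind it; z points along the fingers, y is the direction in which the jaws open and shut (so a half turn about z gives the same grasp; the last joint's range is limited). The gripper opens to 87 mm and grips with 3 to 60 N. Pads are 19 mm wide; open, the fingers measure 117 mm over their backs; the gripper's body (75 mm by 190 mm) begins 51 mm behind the grasp point.
Start: joints at [-58.407, 22.042, 0.453, 0, -68.411, -14.817], TCP at [0.18, -0.598, 0.223] pointing down, gripper open.
Joint ranges: [-179.83, 179.83], [-69.29, 118.12], [-61.27, 80.66], [-181.25, 117.63], [-171.15, -9.14], [-177.46, 177.46]. Speed limits (degrees/s): [159.86, 159.86, 180, 180, 180, 180].

## Interface

Orientations are given as a 3x3 rotation matrix whose columns are the frame's x, y, z axes.
In Python, from cell import env gives the robot as it stands. The module is installed in compiled form; this text tells all that it offers.
- The arm moves only by the tool drive_tool, never from a script. Its argument "targets" is a list of rows, each an object with "travel": the shift along the tool's x, y, z in mm, a list of three; "roll": the turn about the tool's z in rad. In form: [{"travel": [x, y, z], "roll": roll}, ...]. A call has 1 to 10 rows; each row is the pose to reach, as a shift and turn from the pose commanded when the call began, along the tool's axes at that moment; what a row does not reach only later rows make up. A row lasts 1/12 s, in which the tool goes at most 41.7 mm and 7.16 degrees, less where a joint would pass 70% of its speed; a pose out of reach is approached as far as the arm can. A call with a gripper value outside its range is refused whole. "hand" is the finger opening in mm, from 0 to 87, set as the call begins (left out, the last holds). The fingers move at their own pace and stop on an object; the grip force is fixed at half the most. Time passes only in rows, so rows that repeat a pose let the fingers close. It gives the time, the measured TCP pose, the force and the opening at its end, in the units of the state.
- env.get_obs(): the state, without advancing time (a new reading comes with each control period).
- env.camera(name): name is "scene" or "side" or "wrist"; returns a dict with "pixels" (420x560x3 uint8, blue, green, red), "range_z" (420x560 float32, m along the optical axis (not along the pixel's ray), 0 where there is no reading), "K" (3x3 intrinsics, pixels), "pose" (4x4, takes a point from camera to world coordinates). Camera axes: x right, y down, z forward; pixel columns grow to the right and rows downward; lengths in m; the calibration is good to about 2 mm. A picture is of the moment at which its call begins.
- env.hand_in(): hands the job in, once; it reports no verdict.
Trained networks look in a picture, given as the dict that the camera call returned (one of the last four; its "shot" number tells which), for a name from the list of things; names that differ only in an ending like _2 or _b are one class to them, and where a whole thing is asked for, a point or a joint stands for the part that bears it (a point fixed in the world has none). Each returns a list of dicts, best first, with "conf" (0 to 1); they miss things now and then, are a little off and sometimes report something else, mostly with a low value. They report only what shows in the picture. A call takes as long as a camera call. They do not tell look-alikes from the thing itself.
- env.outline_of(picture, target): "region" (420x560 bool, what is visible of it) and "box" ([left, top, right, bottom] in pixels, round what is visible of it).
The state is a dict: "time_s": time; "q": joint angles; "qd": joint speeds; "effort": joint torques, N m; "position": TCP position; "ee_rot": TCP orientation; "ft_force": force on the tool from outside, world axes, zero at the start; "wrist_torque": the same for the moment, N m; "finger_gap": finger opening in m.
Only numpy, scipy, OpenCV 4.12 (cv2) and the standard library are available. Lean on these libraries where they do the work, as an engineer would, in place of code of your own. Each camera call takes 0.05 s, during which the arm holds its last target. There are 200 camera calls.

## Working session

There is one attempt and no reset: what is moved stays moved. The work goes in short steps, Python scripts to look and compute and a tool call to move; the robot and the scene stay as the last step left them, time stands still between calls to the robot, and variables do not carry over. Pictures are saved under pics/ and viewed, about 12 in all and at most 16, crops included, and the job is handed in when it is done.

Besides the shell and the picture viewer there is one more tool, called after "Call:" by a JSON object that holds its "fn" and its "kwargs", one argument or row to a line. drive_tool: Moves the arm, as the interface text tells. Its arguments: {"type":"object","properties":{"targets":{"type":"array"},"hand":{"type":"number"}},"required":["targets"]}

```bash
mkdir -p pics; cat > h.py <<'E'
from cell import env
import numpy as np, cv2
def cloud(p):
    z=p["range_z"]; v,u=np.mgrid[:z.shape[0],:z.shape[1]]; K=p["K"]
    P=np.stack([(u-K[0,2])/K[0,0]*z,(v-K[1,2])/K[1,1]*z,z],-1)
    T=p["pose"]; W=P@T[:3,:3].T+T[:3,3]; W[z<=0]=np.nan
    return W
def det(p,n,k=4):
    W=cloud(p); r=[]
    for d in env.outline_of(p,n)[:k]:
        pts=W[d["region"]]; pts=pts[~np.isnan(pts[:,0])]
        b=np.array(d["box"]).astype(int).tolist()
        if len(pts)<5: print(n,round(d["conf"],2),b,"few"); continue
        print(n,round(d["conf"],2),b,"med",np.median(pts,0).round(3),"top",np.percentile(pts[:,2],97).round(3))
        r.append((d,pts))
    return r
def save(p,n,crop=None,s=1):
    im=p["pixels"]
    if crop: l,t,r,b=crop; im=im[t:b,l:r]
    cv2.imwrite("pics/"+n,cv2.resize(im,None,fx=s,fy=s,interpolation=cv2.INTER_CUBIC))
def delta(x,y,z,o=None):
    "mm in tool axes to reach world point"
    o=o or env.get_obs(); R=np.array(o["ee_rot"]); return (R.T@(np.array([x,y,z])-o["position"])*1000).round(1)
E
python3 - <<'E'
from h import *
o=env.get_obs(); print(o)
for c in ["scene","side"]:
    p=env.camera(c); save(p,c+"0.png"); print(c,p["pose"].round(3).tolist())
    for n in ["good_a","faulty","crate","quar_drawer0","quar_drawer0_handle","supply_tip","supply_base","supply","test_plate","meter","driver","tape","board","spray","parts_tray"]:
        try: det(p,n)
        except Exception as e: print(n,e)
E
```

```text
{'time_s': 0.0, 'q': array([-5.84063558e+01,  2.20913694e+01,  3.81684822e-01, -2.82428170e-02,
       -6.84108993e+01, -1.48155653e+01]), 'qd': array([-0.03168379,  0.02699777, -0.0074793 ,  0.00589998, -0.01763141,
       -0.05991246]), 'effort': array([ 7.90532431e-04, -3.90669429e+01,  1.87410772e+01,  4.21984702e+00,
        1.09538631e-02, -2.04170774e-04]), 'position': array([ 0.1802556 , -0.59783102,  0.22146814]), 'ee_rot': array([[-9.57482455e-01, -2.88490625e-01, -7.12137034e-04],
       [-2.88491488e-01,  9.57480302e-01,  2.03274379e-03],
       [ 9.54296549e-05,  2.15176199e-03, -9.99997680e-01]]), 'ft_force': array([ 0.37812286, -0.70128754, -0.18357346]), 'wrist_torque': array([-0.02269747, -0.00630454,  0.00364161]), 'finger_gap': 0.08661877991718239}
scene [[0.297, 0.694, -0.656, 1.388], [0.955, -0.206, 0.214, -0.308], [0.013, -0.69, -0.724, 1.0], [0.0, 0.0, 0.0, 1.0]]
good_a 0.96 [328, 156, 351, 193] med [0.464 0.129 0.06 ] top 0.086
good_a 0.77 [292, 199, 311, 233] med [ 0.573 -0.006  0.063] top 0.086
good_a 0.61 [279, 164, 305, 202] med [ 0.463 -0.003  0.058] top 
[... 3110 characters left out ...]
 0.001] top 0.005
meter 0.68 [351, 177, 382, 220] med [ 0.389 -0.163  0.031] top 0.035
driver 0.81 [220, 163, 243, 208] med [ 0.767 -0.24   0.022] top 0.027
driver 0.62 [221, 217, 235, 240] med [0.712 0.057 0.092] top 0.106
tape 0.88 [232, 201, 265, 228] med [ 0.698 -0.085  0.015] top 0.022
tape 0.57 [264, 133, 345, 204] med [ 0.557 -0.182  0.097] top 0.102
board 0.59 [185, 265, 202, 273] med [0.793 0.145 0.021] top 0.133
spray 0.87 [313, 98, 337, 133] med [ 0.526 -0.45   0.101] top 0.16
spray 0.31 [269, 133, 345, 206] med [ 0.557 -0.181  0.097] top 0.102
spray 0.23 [283, 208, 311, 251] med [0.559 0.014 0.054] top 0.087
parts_tray 0.66 [347, 137, 394, 179] med [ 0.381 -0.378  0.021] top 0.04
```

```bash
python3 - <<'E'
import cv2
a=cv2.imread("pics/scene0.png"); cv2.imwrite("pics/sceneL.png",cv2.resize(a[130:350,70:490],None,fx=1.9,fy=1.9,interpolation=cv2.INTER_CUBIC))
E
```

```text
(no output)
```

View pics/sceneL.png

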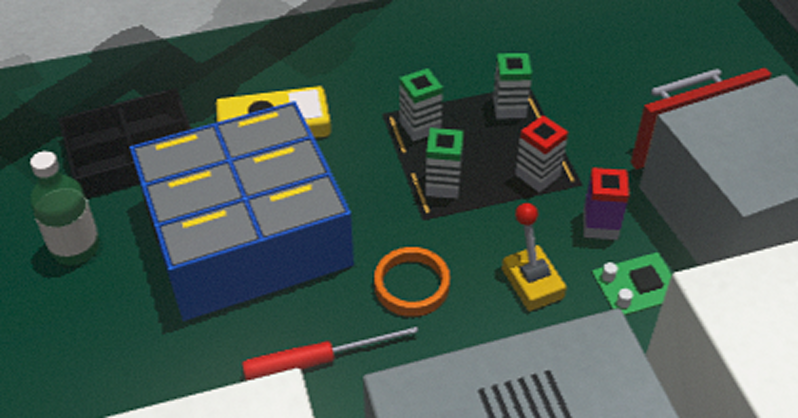

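View pics/side0.png

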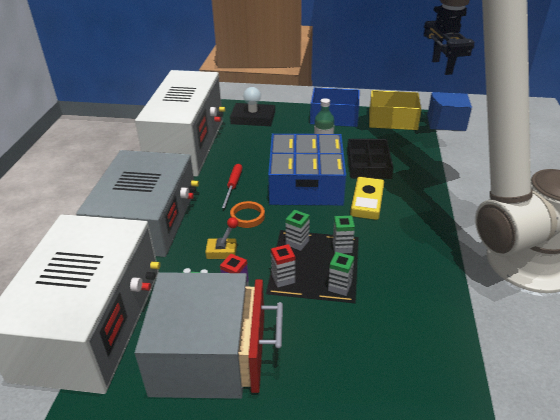

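The pictures show three green modules, at crop pixels (421,80), (514,65) and (445,140). The red-capped one with an aluminium body is at (543,132). The look-alike at (608,183) has a purple body and isn't meant. The lever at (527,213) leans toward the robot, and the drawer is slightly open. Next I measure precise poses.

```bash
cat >> h.py <<'E'
def rect(pts):
    r=cv2.minAreaRect(pts[:,:2].astype(np.float32)*1000); a=r[2]
    return np.round(r[0],1),np.round(r[1],1),round(a,1)
def caps(p,names=None):
    W=cloud(p); im=p["pixels"].astype(int); 
    hsv=cv2.cvtColor(p["pixels"],cv2.COLOR_BGR2HSV)
    G=(hsv[...,0]>45)&(hsv[...,0]<85)&(hsv[...,1]>110)&(hsv[...,2]>60)
    R=((hsv[...,0]<8)|(hsv[...,0]>172))&(hsv[...,1]>120)&(hsv[...,2]>60)
    Z=np.abs(W[...,2]-.085)<.006
    B=(W[...,0]>.3)&(W[...,0]<.72)&(W[...,1]>-.2)&(W[...,1]<.25)
    for nm,M in (("green",G),("red",R)):
        n,l,s,c=cv2.connectedComponentsWithStats((M&Z&B).astype(np.uint8),connectivity=8)
        for i in range(1,n):
            if s[i,4]<15: continue
            print(nm,s[i,4],rect(W[l==i]),"px",c[i].round())
E
python3 - <<'E'
from h import *
for c in ["scene","side"]:
    p=env.camera(c); W=cloud(p); print(c); caps(p)
    hsv=cv2.cvtColor(p["pixels"],cv2.COLOR_BGR2HSV)
    # crate top
    def comp(M,nm):
        n,l,s,cc=cv2.connectedComponentsWithStats(M.astype(np.uint8),connectivity=8)
        for i in np.argsort(-s[1:,4])[:1]+1:
            print(nm,s[i,4],rect(W[l==i]),W[l==i].mean(0).round(4))
    X,Y,Z=W[...,0],W[...,1],W[...,2]
    comp((abs(Z-.1)<.007)&(X>.4)&(X<.8)&(Y<-.1)&(Y>-.45),"crate")
    comp((abs(Z-.135)<.006)&(X>.5)&(Y>.2)&(X<.95),"cab")
    R=((hsv[...,0]<8)|(hsv[...,0]>172))&(hsv[...,1]>120)
    comp(R&(X>.5)&(X<.7)&(Y>.22)&(Z>.04),"front")
    comp(R&(X>.5)&(X<.7)&(Y>.22)&(Z>.117),"fronttop")
    comp((X>.5)&(X<.6)&(Y>.22)&(Z>.085)&(Z<.11),"handle")
    comp(R&(X>.66)&(X<.8)&(Y<.1)&(Y>0)&(Z>.08),"ball")
    comp((hsv[...,0]>20)&(hsv[...,0]<32)&(hsv[...,1]>120)&(X>.66)&(X<.8)&(Y<.12)&(Y>-.02)&(Z>.02)&(Z<.03),"blk")
    Q=(hsv[...,0]>20)&(hsv[...,0]<35)&(hsv[...,1]>120)&(abs(Z-.1)<.01)&(X>.4)&(Y<-.1)&(Y>-.45)
    n,l,s,cc=cv2.connectedComponentsWithStats(Q.astype(np.uint8),connectivity=8)
    for i in range(1,n):
        if s[i,4]>10: print("stripe",s[i,4],W[l==i].mean(0).round(3))
E
```

```text
scene
green 160 (array([448. , 134.2]), array([41.7, 47.8]), 78.3) px [340. 164.]
green 173 (array([447.2,   2.7]), array([46.2, 44.6]), 12.1) px [291. 174.]
green 184 (array([558.1,  -1. ]), array([41.7, 48.3]), 66.7) px [303. 205.]
red 202 (array([578.5, 125.1]), array([44.9, 45.9]), 25.6) px [356. 200.]
red 17 (array([613.1, 245.6]), array([13.6,  5.3]), 17.2) px [408. 198.]
red 220 (array([680.1, 168.9]), array([42.2, 47.4]), 69.9) px [390. 226.]
crate 6398 (array([ 561.4, -261.5]), array([208.4, 212.7]), 5.8) [ 0.5682 -0.2633  0.0983]
cab 4779 (array([712. , 348.8]), array([179.8, 195. ]), 5.9) [0.7173 0.3456 0.1335]
front 576 (array([603. , 336.3]), array([ 20.5, 188.2]), 6.4) [0.6061 0.312  0.109 ]
fronttop 349 (array([603.3, 334.1]), array([ 20.5, 182.9]), 6.4) [0.6025 0.3343 0.1209]
handle 354 (array([565.8, 627.3]), array([119.6,  59.7]), 35.4) [0.5656 0.6282 0.0976]
ball 101 (array([708.4,  47.8]), array([22.7, 21.6]), 39.5) [0.7108 0.0472 0.1008]
blk 371 (array([740.4,  52.9]), array([72.2, 51.3]), 5.2) [0.7447 0.0508 0.0235]
stripe 57 [ 0.469 -0.218  0.099]
stripe 59 [ 0
[... 635 characters left out ...]
7921 (array([713.7, 349.9]), array([175.9, 195. ]), 6.1) [0.7121 0.3593 0.1341]
front 1018 (array([601. , 338.9]), array([ 14.2, 186.1]), 5.8) [0.5969 0.3633 0.104 ]
fronttop 591 (array([601.1, 338.3]), array([ 14. , 184.8]), 5.8) [0.6    0.3468 0.1215]
handle 529 (array([574.8, 357.7]), array([ 49.9, 148.2]), 0.2) [0.5726 0.3537 0.0992]
ball 93 (array([706. ,  54.7]), array([19.5, 22.7]), 87.5) [0.7054 0.0563 0.0999]
blk 311 (array([740.2,  56.3]), array([70.2, 48. ]), 8.0) [0.7393 0.06   0.0241]
stripe 24 [ 0.612 -0.306  0.099]
stripe 22 [ 0.546 -0.316  0.099]
stripe 26 [ 0.48  -0.319  0.1  ]
stripe 31 [ 0.601 -0.205  0.099]
stripe 30 [ 0.536 -0.21   0.1  ]
stripe 30 [ 0.47  -0.219  0.099]
```

Call:
{"fn": "drive_tool", "kwargs": {
  "targets": [
    {"travel": [-33, 24, 0], "roll": 0.02},
    {"travel": [-66, 48, 0], "roll": 0.04},
    {"travel": [-99, 72, 0], "roll": 0.06},
    {"travel": [-132, 96, 0], "roll": 0.08},
    {"travel": [-165, 120, 0], "roll": 0.1},
    {"travel": [-198, 144, 0], "roll": 0.12},
    {"travel": [-231, 168, 0], "roll": 0.14},
    {"travel": [-264, 192, 0], "roll": 0.16},
    {"travel": [-297, 216, 0], "roll": 0.18},
    {"travel": [-330, 240, 0], "roll": 0.19}
  ],
  "hand": 0
}}

```text
time_s: 2.53
position: [0.428, -0.2715, 0.223]
ee_rot: [[-0.995, -0.102, 0.001], [-0.102, 0.995, -0.0], [-0.001, -0.0, -1.0]]
ft_force: [0.7, -1.3, -0.2]
finger_gap: 0.0284
```

```bash
python3 - <<'E'
from h import *
o=env.get_obs(); print(o["position"],o["ee_rot"][:,0],"to lever",delta(.672,.051,.2))
p=env.camera("side"); W=cloud(p).reshape(-1,3); 
m=(W[:,2]>.06)&(W[:,0]>.75)&(W[:,0]<1.1)
for y0 in np.arange(-.4,.5,.1):
    s=W[m&(abs(W[:,1]-y0)<.05)]
    if len(s): print(round(y0,1),"minx",np.percentile(s[:,0],1).round(3),"maxz",s[:,2].max().round(3))
# handle
q=W[(W[:,0]>.5)&(W[:,0]<.62)&(W[:,1]>.28)&(W[:,1]<.42)&(W[:,2]>.085)&(W[:,2]<.108)]
d=q@np.array([.9945,.105,0]); print(np.histogram(d,bins=np.arange(.56,.66,.005)))
q2=q[d<d.min()+.014]; print("bar",len(q2),rect(q2),q2.mean(0))
E
```

```text
[ 0.42797119 -0.27154391  0.22299548] [-9.94786082e-01 -1.01980197e-01 -8.31158678e-04] to lever [-275.6  296.    23.1]
-0.4 minx 0.87 maxz 0.185
-0.3 minx 0.878 maxz 0.184
-0.2 minx 0.869 maxz 0.182
-0.1 minx 0.857 maxz 0.125
-0.0 minx 0.868 maxz 0.125
0.1 minx 0.869 maxz 0.163
0.2 minx 0.858 maxz 0.164
0.3 minx 0.753 maxz 0.164
0.4 minx 0.752 maxz 0.164
(array([  0,   0,   0,   0,   0,  95, 124,  60,  21,  19,  24,  20,  20,
        70,   0,   0,   8,  18,  17]), array([0.56 , 0.565, 0.57 , 0.575, 0.58 , 0.585, 0.59 , 0.595, 0.6  ,
       0.605, 0.61 , 0.615, 0.62 , 0.625, 0.63 , 0.635, 0.64 , 0.645,
       0.65 , 0.655]))
bar 280 (array([560.7, 335.2]), array([ 13.6, 103.1]), 5.3) [0.5594129  0.33894117 0.10029155]
```

Call:
{"fn": "drive_tool", "kwargs": {
  "targets": [
    {"travel": [-40, 42, 3], "roll": 0},
    {"travel": [-70, 75, 6], "roll": 0},
    {"travel": [-100, 107, 9], "roll": 0},
    {"travel": [-130, 139, 12], "roll": 0},
    {"travel": [-160, 171, 15], "roll": 0},
    {"travel": [-190, 204, 18], "roll": 0},
    {"travel": [-220, 236, 20], "roll": 0},
    {"travel": [-250, 268, 23], "roll": 0},
    {"travel": [-274, 294, 23], "roll": 0},
    {"travel": [-274, 294, 23], "roll": 0}
  ]
}}

```text
time_s: 3.42
position: [0.6712, 0.0503, 0.1988]
ee_rot: [[-0.995, -0.105, 0.0], [-0.105, 0.995, 0.0], [-0.0, 0.0, -1.0]]
ft_force: [1.1, -0.2, -0.3]
finger_gap: 0.0004
```

Call:
{"fn": "drive_tool", "kwargs": {
  "targets": [
    {"travel": [0, 0, 40], "roll": 0},
    {"travel": [0, 0, 80], "roll": 0},
    {"travel": [0, 0, 118], "roll": 0},
    {"travel": [0, 0, 118], "roll": 0},
    {"travel": [-15, 0, 118], "roll": 0},
    {"travel": [-30, 0, 118], "roll": 0},
    {"travel": [-45, 0, 118], "roll": 0},
    {"travel": [-60, 0, 118], "roll": 0},
    {"travel": [-75, 0, 118], "roll": 0},
    {"travel": [-86, 0, 118], "roll": 0}
  ]
}}

```text
time_s: 4.25
position: [0.756, 0.0559, 0.0838]
ee_rot: [[-0.995, -0.103, 0.0], [-0.103, 0.995, -0.0], [-0.0, -0.0, -1.0]]
ft_force: [-9.1, 0.2, 4.4]
finger_gap: 0.0004
```

```bash
python3 - <<'E'
from h import *
p=env.camera("side"); save(p,"lever.png",(160,180,320,300),4)
W=cloud(p); hsv=cv2.cvtColor(p["pixels"],cv2.COLOR_BGR2HSV); X,Y,Z=W[...,0],W[...,1],W[...,2]
R=((hsv[...,0]<8)|(hsv[...,0]>172))&(hsv[...,1]>120)&(X>.66)&(X<.85)&(Y<.1)&(Y>0)&(Z>.08)
print(R.sum(),W[R].mean(0)); print(env.get_obs()["position"])
E
```

```text
17 [0.78099179 0.06856418 0.11481414]
[0.75552167 0.05586454 0.08318319]
```

View pics/lever.png

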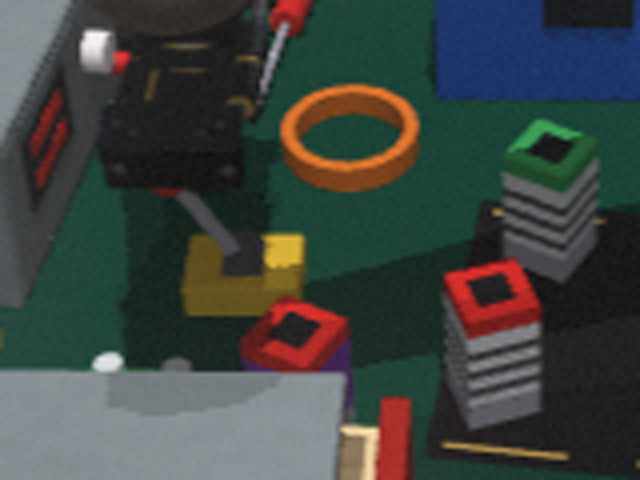

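Call:
{"fn": "drive_tool", "kwargs": {
  "targets": [
    {"travel": [15, 0, 0], "roll": 0},
    {"travel": [20, 0, -38], "roll": 0},
    {"travel": [20, 0, -76], "roll": 0},
    {"travel": [30, 15, -110], "roll": 0},
    {"travel": [48, 50, -117], "roll": 0},
    {"travel": [66, 85, -117], "roll": 0},
    {"travel": [82, 120, -117], "roll": 0},
    {"travel": [95, 155, -117], "roll": 0},
    {"travel": [108, 190, -117], "roll": 0},
    {"travel": [120, 225, -117], "roll": 0}
  ]
}}

```text
time_s: 5.13
position: [0.612, 0.2689, 0.2016]
ee_rot: [[-0.995, -0.103, 0.004], [-0.103, 0.995, 0.002], [-0.004, 0.001, -1.0]]
ft_force: [0.9, -0.0, -1.1]
finger_gap: 0.0005
```

Call:
{"fn": "drive_tool", "kwargs": {
  "targets": [
    {"travel": [10, 30, 0], "roll": 0},
    {"travel": [18, 55, 0], "roll": 0},
    {"travel": [25, 75, 0], "roll": 0},
    {"travel": [25, 75, 0], "roll": 0},
    {"travel": [25, 75, 0], "roll": 0}
  ]
}}

```text
time_s: 5.55
position: [0.5799, 0.3407, 0.2007]
ee_rot: [[-0.994, -0.105, 0.003], [-0.105, 0.994, 0.002], [-0.003, 0.001, -1.0]]
ft_force: [-0.4, -0.6, -0.1]
finger_gap: 0.0005
```

```bash
python3 - <<'E'
from h import *
print(env.get_obs()["position"],env.get_obs()["ft_force"],"to hook",delta(.580,.339,.2))
for c in("scene","side"):
    p=env.camera(c); W=cloud(p); hsv=cv2.cvtColor(p["pixels"],cv2.COLOR_BGR2HSV); X,Y,Z=W[...,0],W[...,1],W[...,2]
    R=((hsv[...,0]<8)|(hsv[...,0]>172))&(hsv[...,1]>120)&(X>.66)&(X<.85)&(Y<.1)&(Y>0)&(Z>.08)
    print("ball",R.sum(),W[R].mean(0))
    m=(X>.5)&(X<.62)&(Y>.27)&(Y<.42)&(Z>.085)&(Z<.108); q=W[m]
    d=q@np.array([.9945,.105,0]); print(np.histogram(d,bins=np.arange(.575,.64,.005))[0])
    save(p,"hook_%s.png"%c,(200,230,360,350) if c=="side" else (360,120,520,240),4)
E
```

```text
[0.57993436 0.34071446 0.2006873 ] [-0.37402735 -0.63521436 -0.10474976] to hook [ 0.1 -1.7  0.7]
ball 109 [0.7816754  0.05607166 0.09825336]
[ 0  3 37 83 45  8  6  0  0  0  0  0  0]
ball 91 [0.77606658 0.06503192 0.09760697]
[  0   0  94 123  61  21  20  24  19  21  69   0   0]
```

View pics/hook_side.png

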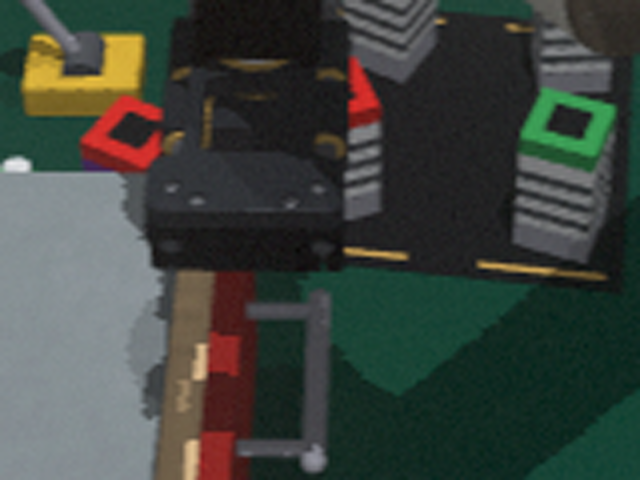

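Call:
{"fn": "drive_tool", "kwargs": {
  "targets": [
    {"travel": [0, -1, 40], "roll": 0},
    {"travel": [0, -1, 70], "roll": 0},
    {"travel": [0, -1, 85], "roll": 0},
    {"travel": [0, -1, 95], "roll": 0},
    {"travel": [0, -1, 105], "roll": 0},
    {"travel": [0, -1, 115], "roll": 0},
    {"travel": [0, -1, 120], "roll": 0},
    {"travel": [0, -1, 120], "roll": 0}
  ]
}}

```text
time_s: 6.32
position: [0.58, 0.3382, 0.0778]
ee_rot: [[-0.995, -0.102, -0.001], [-0.102, 0.995, -0.001], [0.001, -0.001, -1.0]]
ft_force: [0.4, -0.1, 0.6]
finger_gap: 0.0003
```

Call:
{"fn": "drive_tool", "kwargs": {
  "targets": [
    {"travel": [8, 0, 0], "roll": 0},
    {"travel": [18, 0, 0], "roll": 0},
    {"travel": [28, 0, 0], "roll": 0},
    {"travel": [38, 0, 0], "roll": 0},
    {"travel": [48, 0, 0], "roll": 0},
    {"travel": [58, 0, 0], "roll": 0},
    {"travel": [68, 0, 0], "roll": 0},
    {"travel": [78, 0, 0], "roll": 0},
    {"travel": [88, 0, 0], "roll": 0},
    {"travel": [97, 0, 0], "roll": 0}
  ]
}}

```text
time_s: 7.15
position: [0.4826, 0.3287, 0.0789]
ee_rot: [[-0.995, -0.103, 0.0], [-0.103, 0.995, 0.0], [-0.0, 0.0, -1.0]]
ft_force: [0.6, -0.2, 0.7]
finger_gap: 0.0006
```

Call:
{"fn": "drive_tool", "kwargs": {
  "targets": [
    {"travel": [3, 0, 0], "roll": 0},
    {"travel": [6, 0, 0], "roll": 0},
    {"travel": [9, 0, 0], "roll": 0},
    {"travel": [12, 0, 0], "roll": 0},
    {"travel": [12, 0, 0], "roll": 0}
  ]
}}

```text
time_s: 7.57
position: [0.4711, 0.3271, 0.0783]
ee_rot: [[-0.995, -0.102, -0.001], [-0.102, 0.995, -0.0], [0.001, -0.0, -1.0]]
ft_force: [0.2, -0.7, 0.1]
finger_gap: 0.0004
```

```bash
python3 - <<'E'
from h import *
p=env.camera("side"); save(p,"pull.png",(180,230,380,400),3.5)
E
```

```text
(no output)
```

View pics/pull.png

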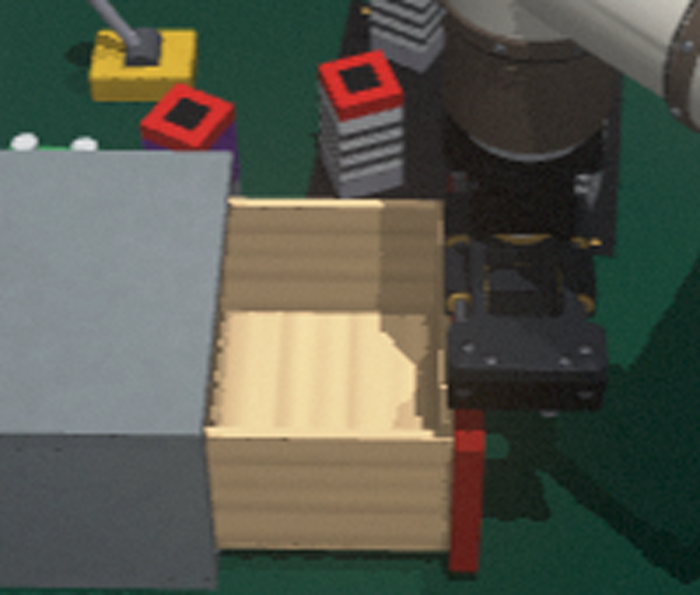

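Call:
{"fn": "drive_tool", "kwargs": {
  "targets": [
    {"travel": [3, 0, 0], "roll": 0},
    {"travel": [6, 0, 0], "roll": 0},
    {"travel": [8, 0, 0], "roll": 0},
    {"travel": [8, 0, 0], "roll": 0}
  ]
}}

```text
time_s: 7.95
position: [0.4673, 0.3273, 0.0786]
ee_rot: [[-0.995, -0.104, 0.007], [-0.104, 0.995, 0.003], [-0.007, 0.002, -1.0]]
ft_force: [14.4, -2.2, -8.1]
finger_gap: 0.0005
```

Call:
{"fn": "drive_tool", "kwargs": {
  "targets": [
    {"travel": [3, 0, 0], "roll": 0},
    {"travel": [6, 0, 0], "roll": 0},
    {"travel": [6, 0, 0], "roll": 0},
    {"travel": [6, 0, 0], "roll": 0}
  ]
}}

```text
time_s: 8.28
position: [0.4668, 0.3275, 0.0789]
ee_rot: [[-0.994, -0.105, 0.016], [-0.104, 0.995, 0.006], [-0.016, 0.004, -1.0]]
ft_force: [32.7, -7.0, -17.0]
finger_gap: 0.0008
```

Call:
{"fn": "drive_tool", "kwargs": {
  "targets": [
    {"travel": [-19, 0, 0], "roll": 0},
    {"travel": [-19, 0, 0], "roll": 0},
    {"travel": [-19, 0, -30], "roll": 0},
    {"travel": [-19, 0, -60], "roll": 0},
    {"travel": [-19, 0, -95], "roll": 0},
    {"travel": [-19, 0, -130], "roll": 0},
    {"travel": [-19, -30, -130], "roll": 0},
    {"travel": [-19, -60, -130], "roll": 0},
    {"travel": [-19, -60, -130], "roll": 0}
  ]
}}

```text
time_s: 9.03
position: [0.4814, 0.2649, 0.2092]
ee_rot: [[-0.995, -0.1, -0.001], [-0.1, 0.995, -0.0], [0.001, 0.0, -1.0]]
ft_force: [-1.1, -0.1, 0.3]
finger_gap: 0.0006
```

```bash
cat >> h.py <<'E'
def goto(x,y,z,jaw):
    "tool-axis shift mm and roll rad to bring TCP to x,y,z with jaw axis at angle jaw deg (world)"
    o=env.get_obs(); R=np.array(o["ee_rot"]); a=np.degrees(np.arctan2(R[1,1],R[0,1]))
    d=(jaw-a+90)%180-90
    print("pos",o["position"].round(4),"jaw",a.round(1),"gap",round(o["finger_gap"],4),"F",o["ft_force"].round(1),"travel",delta(x,y,z,o),"roll",round(-np.radians(d),3))
E
python3 - <<'E'
from h import *
for c in ("side","scene"):
    p=env.camera(c); print(c); caps(p)
    W=cloud(p); X,Y,Z=W[...,0],W[...,1],W[...,2]
    m=(abs(Z-.022)<.006)&(X>.45)&(X<.68)&(Y>.2)&(Y<.46)
    print("floor",m.sum(),rect(W[m]) if m.sum()>50 else "")
goto(.5793,.1256,.2,117)
E
```

```text
side
green 174 (array([560.3,   1.3]), array([45.7, 43.6]), 66.0) px [296. 218.]
green 47 (array([431.6,   3.5]), array([ 8.3, 41.9]), 8.7) px [351. 222.]
green 75 (array([450.9, 150.1]), array([19.1, 39.3]), 76.3) px [342. 267.]
red 227 (array([580. , 125.4]), array([43.1, 47.2]), 27.1) px [282. 253.]
red 242 (array([681.7, 171.1]), array([44. , 44.1]), 69.0) px [232. 263.]
floor 2630 (array([591.4, 345.9]), array([199.3, 173.8]), 7.2)
scene
green 164 (array([446.4, 134.2]), array([42.1, 48.8]), 75.5) px [340. 164.]
green 174 (array([448.3,   2.4]), array([46.2, 44.3]), 10.3) px [291. 174.]
green 191 (array([558.9,  -1.2]), array([41.8, 47.4]), 66.8) px [303. 205.]
red 20 (array([508.7, 239.2]), array([12.9, 12. ]), 18.2) px [388. 171.]
red 197 (array([577.9, 124.6]), array([45.1, 44.9]), 26.7) px [356. 200.]
red 216 (array([679.9, 169. ]), array([43. , 45.3]), 69.5) px [390. 226.]
floor 406 (array([582.4, 324.9]), array([179.1, 172. ]), 4.7)
pos [0.4821 0.2675 0.2087] jaw 95.8 gap 0.0008 F [ 0.8 -0.2  0.5] travel [ -82.3 -151.     8.6] roll -0.37
```

Call:
{"fn": "drive_tool", "kwargs": {
  "targets": [
    {"travel": [-16, -30, 0], "roll": -0.09},
    {"travel": [-33, -60, 0], "roll": -0.18},
    {"travel": [-50, -90, 0], "roll": -0.27},
    {"travel": [-66, -120, 0], "roll": -0.37},
    {"travel": [-82, -151, 8], "roll": -0.37},
    {"travel": [-82, -151, 30], "roll": -0.37},
    {"travel": [-82, -151, 60], "roll": -0.37},
    {"travel": [-82, -151, 60], "roll": -0.37},
    {"travel": [-82, -151, 60], "roll": -0.37}
  ],
  "hand": 87
}}

```text
time_s: 9.88
position: [0.5789, 0.1266, 0.1469]
ee_rot: [[-0.89, -0.456, -0.004], [-0.456, 0.89, -0.002], [0.005, -0.0, -1.0]]
ft_force: [0.6, 0.6, 1.7]
finger_gap: 0.0524
```

```bash
python3 - <<'E'
from h import *
goto(.579,.125,.043,117)
p=env.camera("wrist"); save(p,"wr.png"); caps(p)
E
```

```text
pos [0.5789 0.1266 0.1469] jaw 117.1 gap 0.0524 F [0.6 0.6 1.7] travel [ 1.000e-01 -1.400e+00  1.039e+02] roll 0.002
green 90 (array([466.6,  22.2]), array([ 4.3, 16.5]), 24.8) px [215.   3.]
green 2480 (array([448.9, 137. ]), array([41.6, 42.9]), 75.5) px [372.  64.]
green 2629 (array([560.1,   1.3]), array([42.8, 43.1]), 66.6) px [128. 120.]
red 2239 (array([579.7, 127.5]), array([42.3, 42. ]), 26.5) px [278. 223.]
red 186 (array([508.5, 237.4]), array([13.9,  2.8]), 6.2) px [454. 208.]
red 55 (array([659.2, 161.3]), array([8.3, 8.3]), 63.9) px [271. 320.]
```

View pics/wr.png

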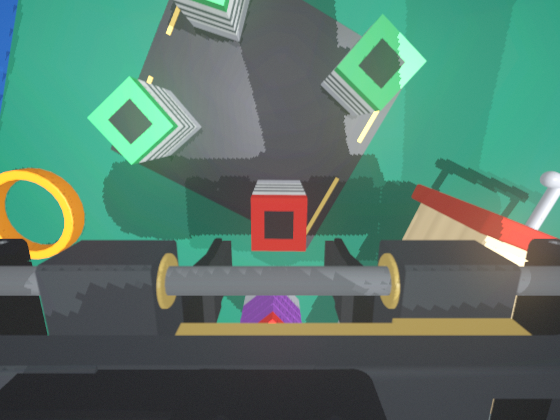

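The wrist view shows the red-capped module with grooved aluminium sides at (278,223), between the opening fingers. The purple one is behind it at (270,320). I'll descend and grip.

Call:
{"fn": "drive_tool", "kwargs": {
  "targets": [
    {"travel": [0, 0, 0], "roll": 0},
    {"travel": [0, 0, 0], "roll": 0},
    {"travel": [0, 0, 0], "roll": 0},
    {"travel": [0, 0, 30], "roll": 0},
    {"travel": [0, 0, 60], "roll": 0},
    {"travel": [0, 0, 85], "roll": 0},
    {"travel": [0, 0, 103], "roll": 0},
    {"travel": [0, 0, 103], "roll": 0}
  ]
}}

```text
time_s: 10.6
position: [0.5775, 0.1256, 0.0423]
ee_rot: [[-0.891, -0.455, -0.007], [-0.455, 0.891, -0.003], [0.007, 0.001, -1.0]]
ft_force: [0.4, -0.7, -0.5]
finger_gap: 0.0868
```

Call:
{"fn": "drive_tool", "kwargs": {
  "targets": [
    {"travel": [0, 0, 0], "roll": 0},
    {"travel": [0, 0, 0], "roll": 0},
    {"travel": [0, 0, 0], "roll": 0},
    {"travel": [0, 0, 0], "roll": 0},
    {"travel": [0, 0, 0], "roll": 0},
    {"travel": [0, 0, 0], "roll": 0},
    {"travel": [0, 0, 0], "roll": 0},
    {"travel": [0, 0, 0], "roll": 0},
    {"travel": [0, 0, 0], "roll": 0},
    {"travel": [0, 0, 0], "roll": 0}
  ],
  "hand": 0
}}

```text
time_s: 11.43
position: [0.58, 0.1266, 0.0458]
ee_rot: [[-0.89, -0.456, 0.0], [-0.456, 0.89, 0.0], [-0.0, 0.0, -1.0]]
ft_force: [0.2, 0.5, 2.7]
finger_gap: 0.0417
```

Call:
{"fn": "drive_tool", "kwargs": {
  "targets": [
    {"travel": [0, 0, -25], "roll": 0},
    {"travel": [0, 0, -60], "roll": 0},
    {"travel": [0, 0, -95], "roll": 0},
    {"travel": [0, 0, -130], "roll": 0},
    {"travel": [0, 0, -155], "roll": 0},
    {"travel": [0, 0, -155], "roll": 0}
  ]
}}

```text
time_s: 11.93
position: [0.5828, 0.1273, 0.2067]
ee_rot: [[-0.89, -0.456, 0.011], [-0.456, 0.89, 0.004], [-0.011, -0.002, -1.0]]
ft_force: [1.4, 1.0, -0.1]
finger_gap: 0.042
```

```bash
python3 - <<'E'
from h import *
p=env.camera("side"); W=cloud(p); X,Y,Z=W[...,0],W[...,1],W[...,2]
u=np.array([.9945,.105]); d=X*u[0]+Y*u[1]; e=-X*u[1]+Y*u[0]
# floor, walls
m=(abs(Z-.022)<.005)&(d>.5)&(d<.66)&(e>.2)&(e<.37)
print("floor d,e range",np.percentile(d[m],[1,50,99]).round(3),np.percentile(e[m],[1,50,99]).round(3))
m=(abs(Z-.113)<.004)&(d>.5)&(d<.64)&(e>.15)&(e<.42)
h=np.histogram(e[m],bins=np.arange(.15,.42,.01)); print("wall tops e",h[0],h[1][0])
m=(abs(Z-.122)<.004)&(d>.48)&(d<.6)&(e>.15)&(e<.42); print("front top d",np.percentile(d[m],[2,50,98]),"e",np.percentile(e[m],[1,99]))
m=(abs(Z-.135)<.005)&(d>.6)&(d<.9)&(e>.1)&(e<.45); print("cab d",np.percentile(d[m],[.5,99.5]),"e",np.percentile(e[m],[.5,99.5]))
# floor centre guess
D=.602; Em=np.percentile(e[m],[.5,99.5]).mean(); 
for dd in (-.012,):
    x=(D+dd)*u[0]-Em*u[1]; y=(D+dd)*u[1]+Em*u[0]; print("place",x,y); goto(x,y,.215,96)
E
```

```text
floor d,e range [0.536 0.601 0.659] [0.201 0.247 0.364]
wall tops e [  0   0   0   0 154  26  11  12  12  12  12  17  20  16  18  16  15  14
  15  98 139  29   0   0   0   0] 0.15
front top d [0.52330668 0.53064035 0.53768638] e [0.18434217 0.36440541]
cab d [0.65931206 0.89692583] e [0.14943448 0.36865656]
place 0.5595552203146462 0.31957077044842286
pos [0.581  0.127  0.2032] jaw 117.1 gap 0.0417 F [ 0.1  0.3 -3.4] travel [-68.7 181.2 -11.4] roll 0.368
```

Call:
{"fn": "drive_tool", "kwargs": {
  "targets": [
    {"travel": [-10, 25, -11], "roll": 0.08},
    {"travel": [-20, 50, -11], "roll": 0.16},
    {"travel": [-30, 78, -11], "roll": 0.24},
    {"travel": [-41, 106, -11], "roll": 0.32},
    {"travel": [-52, 134, -11], "roll": 0.368},
    {"travel": [-63, 162, -11], "roll": 0.368},
    {"travel": [-70, 182, -11], "roll": 0.368},
    {"travel": [-75, 194, -11], "roll": 0.368},
    {"travel": [-75, 194, -11], "roll": 0.368},
    {"travel": [-75, 194, -11], "roll": 0.368}
  ]
}}

```text
time_s: 12.82
position: [0.5574, 0.3329, 0.2094]
ee_rot: [[-0.994, -0.105, -0.003], [-0.105, 0.994, -0.003], [0.004, -0.002, -1.0]]
ft_force: [0.1, 0.5, -2.9]
finger_gap: 0.042
```

```bash
python3 - <<'E'
from h import *
goto(.5591,.3336,.071,96)
E
```

```text
pos [0.5574 0.3329 0.2094] jaw 96.0 gap 0.042 F [ 0.1  0.5 -2.9] travel [ -2.2   0.8 138.3] roll 0.001
```

Call:
{"fn": "drive_tool", "kwargs": {
  "targets": [
    {"travel": [0, 0, 30], "roll": 0},
    {"travel": [0, 0, 60], "roll": 0},
    {"travel": [0, 0, 90], "roll": 0},
    {"travel": [0, 0, 110], "roll": 0},
    {"travel": [0, 0, 122], "roll": 0},
    {"travel": [0, 0, 130], "roll": 0},
    {"travel": [0, 0, 135], "roll": 0},
    {"travel": [0, 0, 138], "roll": 0},
    {"travel": [0, 0, 138], "roll": 0}
  ]
}}

```text
time_s: 13.57
position: [0.5587, 0.3334, 0.0741]
ee_rot: [[-0.995, -0.104, 0.001], [-0.104, 0.995, 0.001], [-0.001, 0.001, -1.0]]
ft_force: [-0.3, -0.5, -2.6]
finger_gap: 0.0418
```

Call:
{"fn": "drive_tool", "kwargs": {
  "targets": [
    {"travel": [0, 0, 2], "roll": 0},
    {"travel": [0, 0, 4], "roll": 0},
    {"travel": [0, 0, 6], "roll": 0},
    {"travel": [0, 0, 6], "roll": 0}
  ]
}}

```text
time_s: 13.9
position: [0.5585, 0.3336, 0.0679]
ee_rot: [[-0.994, -0.105, 0.001], [-0.105, 0.994, 0.001], [-0.001, 0.0, -1.0]]
ft_force: [0.3, 0.6, -2.8]
finger_gap: 0.0418
```

Call:
{"fn": "drive_tool", "kwargs": {
  "targets": [
    {"travel": [0, 0, 1], "roll": 0},
    {"travel": [0, 0, 2], "roll": 0},
    {"travel": [0, 0, 3], "roll": 0},
    {"travel": [0, 0, 3], "roll": 0}
  ]
}}

```text
time_s: 14.23
position: [0.5601, 0.3339, 0.0677]
ee_rot: [[-0.994, -0.106, 0.004], [-0.106, 0.994, 0.001], [-0.004, 0.001, -1.0]]
ft_force: [-0.1, -1.4, 7.2]
finger_gap: 0.0418
```

Call:
{"fn": "drive_tool", "kwargs": {
  "targets": [
    {"travel": [0, 0, -2], "roll": 0},
    {"travel": [0, 0, -2], "roll": 0},
    {"travel": [0, 0, -2], "roll": 0},
    {"travel": [0, 0, -2], "roll": 0},
    {"travel": [0, 0, -2], "roll": 0},
    {"travel": [0, 0, -20], "roll": 0},
    {"travel": [0, 0, -50], "roll": 0},
    {"travel": [0, 0, -90], "roll": 0},
    {"travel": [0, 0, -130], "roll": 0},
    {"travel": [0, 0, -140], "roll": 0}
  ],
  "hand": 65
}}

```text
time_s: 15.07
position: [0.5612, 0.335, 0.2124]
ee_rot: [[-0.994, -0.106, 0.011], [-0.106, 0.994, 0.007], [-0.011, 0.005, -1.0]]
ft_force: [0.9, 0.9, 1.8]
finger_gap: 0.0648
```

```bash
python3 - <<'E'
from h import *
goto(.4188,.3188,.2,96)
p=env.camera("wrist"); W=cloud(p); hsv=cv2.cvtColor(p["pixels"],cv2.COLOR_BGR2HSV); X,Y,Z=W[...,0],W[...,1],W[...,2]
R=((hsv[...,0]<8)|(hsv[...,0]>172))&(hsv[...,1]>120)&(abs(Z-.107)<.008)&(Y>.25)&(X>.525)
print("red cap",R.sum(),rect(W[R]) if R.sum()>20 else "",Z[R].mean())
p=env.camera("side"); print("side"); caps(p); save(p,"dr.png",(180,230,380,400),3.5)
E
```

```text
pos [0.5612 0.335  0.2124] jaw 96.1 gap 0.0648 F [0.9 0.9 1.8] travel [143.5  -1.1  10.7] roll 0.001
red cap 1115 (array([560. , 333.7]), array([41.6, 40.4]), 5.3) 0.106068545730055
side
green 72 (array([543.7,   3.8]), array([20.4, 47.6]), 1.5) px [303. 218.]
green 181 (array([448.7,   3.4]), array([42.2, 49.7]), 9.6) px [343. 222.]
green 239 (array([448.6, 135.6]), array([48.8, 42.6]), 74.9) px [341. 261.]
red 240 (array([682.3, 170.6]), array([45.3, 46.1]), 69.8) px [233. 263.]
```

View pics/dr.png

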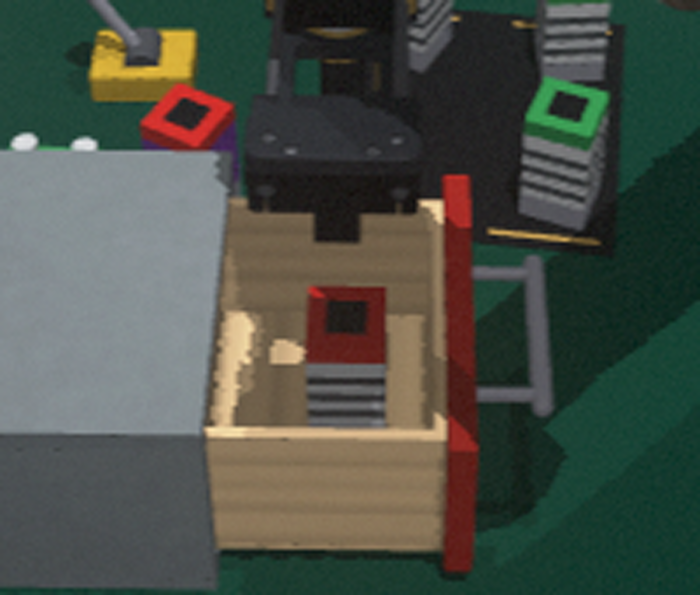

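The red module stands upright at (346,330) in the open drawer. Next I push the drawer shut from in front of the handle.

Call:
{"fn": "drive_tool", "kwargs": {
  "targets": [
    {"travel": [25, 0, 0], "roll": 0},
    {"travel": [60, 0, 3], "roll": 0},
    {"travel": [95, 0, 6], "roll": 0},
    {"travel": [125, 0, 10], "roll": 0},
    {"travel": [143, 0, 10], "roll": 0},
    {"travel": [143, 0, 40], "roll": 0},
    {"travel": [143, 0, 75], "roll": 0},
    {"travel": [143, 0, 105], "roll": 0},
    {"travel": [143, 0, 125], "roll": 0},
    {"travel": [143, 0, 125], "roll": 0}
  ],
  "hand": 0
}}

```text
time_s: 16.0
position: [0.4131, 0.3149, 0.0742]
ee_rot: [[-0.995, -0.104, -0.008], [-0.103, 0.995, -0.009], [0.009, -0.008, -1.0]]
ft_force: [0.3, 0.7, 0.0]
finger_gap: 0.0062
```

Call:
{"fn": "drive_tool", "kwargs": {
  "targets": [
    {"travel": [-14, 0, 0], "roll": 0},
    {"travel": [-24, 0, 0], "roll": 0},
    {"travel": [-34, 0, 0], "roll": 0},
    {"travel": [-46, 0, 0], "roll": 0},
    {"travel": [-58, 0, 0], "roll": 0},
    {"travel": [-70, 0, 0], "roll": 0},
    {"travel": [-82, 0, 0], "roll": 0},
    {"travel": [-94, 0, 0], "roll": 0},
    {"travel": [-106, 0, 0], "roll": 0},
    {"travel": [-118, 0, 0], "roll": 0}
  ]
}}

```text
time_s: 16.83
position: [0.5341, 0.3307, 0.08]
ee_rot: [[-0.995, -0.104, -0.001], [-0.104, 0.995, 0.0], [0.0, 0.0, -1.0]]
ft_force: [-1.8, 2.2, -0.7]
finger_gap: 0.0
```

Call:
{"fn": "drive_tool", "kwargs": {
  "targets": [
    {"travel": [-8, 0, 0], "roll": 0},
    {"travel": [-14, 0, 0], "roll": 0},
    {"travel": [-20, 0, 0], "roll": 0},
    {"travel": [-25, 0, 0], "roll": 0},
    {"travel": [-28, 0, 0], "roll": 0},
    {"travel": [-28, 0, 0], "roll": 0}
  ]
}}

```text
time_s: 17.33
position: [0.5603, 0.3334, 0.0798]
ee_rot: [[-0.995, -0.104, -0.003], [-0.104, 0.995, -0.001], [0.003, -0.001, -1.0]]
ft_force: [-3.7, 0.5, 2.1]
finger_gap: 0.0007
```

Call:
{"fn": "drive_tool", "kwargs": {
  "targets": [
    {"travel": [-3, 0, 0], "roll": 0},
    {"travel": [-6, 0, 0], "roll": 0},
    {"travel": [-9, 0, 0], "roll": 0},
    {"travel": [-9, 0, 0], "roll": 0}
  ]
}}

```text
time_s: 17.67
position: [0.5607, 0.3332, 0.0796]
ee_rot: [[-0.994, -0.104, -0.018], [-0.104, 0.995, -0.007], [0.019, -0.005, -1.0]]
ft_force: [-28.0, 3.4, 16.5]
finger_gap: 0.0005
```

Call:
{"fn": "drive_tool", "kwargs": {
  "targets": [
    {"travel": [20, 0, 0], "roll": 0},
    {"travel": [30, 0, 0], "roll": 0},
    {"travel": [35, 0, -40], "roll": 0},
    {"travel": [35, 0, -80], "roll": 0},
    {"travel": [35, 0, -120], "roll": 0},
    {"travel": [35, -40, -120], "roll": 0},
    {"travel": [35, -80, -120], "roll": 0},
    {"travel": [35, -120, -120], "roll": 0},
    {"travel": [35, -160, -120], "roll": 0},
    {"travel": [35, -200, -120], "roll": 0}
  ]
}}

```text
time_s: 18.5
position: [0.5565, 0.1302, 0.2]
ee_rot: [[-0.994, -0.105, 0.002], [-0.105, 0.994, 0.0], [-0.002, 0.0, -1.0]]
ft_force: [0.9, -0.3, -0.1]
finger_gap: 0.0006
```

```bash
python3 - <<'E'
from h import *
goto(.6223,-.202,.15,95.8)
p=env.camera("side"); W=cloud(p); X,Y,Z=W[...,0],W[...,1],W[...,2]
m=(X>.5)&(X<.7)&(Y>.28)&(Y<.42)&(Z>.085)&(Z<.108); d=W[m]@np.array([.9945,.105,0]); print(np.histogram(d,bins=np.arange(.59,.66,.005))[0])
E
```

```text
pos [0.5565 0.1302 0.2   ] jaw 96.0 gap 0.0006 F [ 0.9 -0.3 -0.1] travel [ -30.3 -337.3   50. ] roll 0.004
[  0   0  39 124 106  19  21  25  24  26  92   0   0   0]
```

Call:
{"fn": "drive_tool", "kwargs": {
  "targets": [
    {"travel": [-4, -40, 0], "roll": 0},
    {"travel": [-8, -80, 0], "roll": 0},
    {"travel": [-12, -120, 10], "roll": 0},
    {"travel": [-16, -160, 20], "roll": 0},
    {"travel": [-19, -200, 30], "roll": 0},
    {"travel": [-22, -240, 40], "roll": 0},
    {"travel": [-25, -280, 50], "roll": 0},
    {"travel": [-29, -315, 60], "roll": 0},
    {"travel": [-30, -337, 70], "roll": 0},
    {"travel": [-30, -337, 80], "roll": 0}
  ]
}}

```text
time_s: 19.38
position: [0.6219, -0.2047, 0.1186]
ee_rot: [[-0.995, -0.1, 0.001], [-0.1, 0.995, -0.001], [-0.001, -0.001, -1.0]]
ft_force: [-0.9, 0.7, 0.1]
finger_gap: 0.0008
```

Call:
{"fn": "drive_tool", "kwargs": {
  "targets": [
    {"travel": [0, 0, 0], "roll": 0},
    {"travel": [0, 0, 8], "roll": 0},
    {"travel": [0, 0, 16], "roll": 0},
    {"travel": [0, 0, 22], "roll": 0},
    {"travel": [0, 0, 26], "roll": 0},
    {"travel": [0, 0, 29], "roll": 0},
    {"travel": [0, 0, 29], "roll": 0},
    {"travel": [0, 0, 29], "roll": 0}
  ]
}}

```text
time_s: 20.05
position: [0.6213, -0.1996, 0.0906]
ee_rot: [[-0.994, -0.105, -0.0], [-0.105, 0.994, 0.0], [0.0, 0.0, -1.0]]
ft_force: [0.1, -0.1, 0.4]
finger_gap: 0.0006
```

Call:
{"fn": "drive_tool", "kwargs": {
  "targets": [
    {"travel": [0, 0, -30], "roll": 0},
    {"travel": [35, 0, -30], "roll": 0},
    {"travel": [66, 0, -30], "roll": 0},
    {"travel": [66, 0, -20], "roll": 0},
    {"travel": [66, 0, -12], "roll": 0},
    {"travel": [66, 0, -6], "roll": 0},
    {"travel": [66, 0, -2], "roll": 0},
    {"travel": [66, 0, 0], "roll": 0},
    {"travel": [66, 0, 0], "roll": 0},
    {"travel": [66, 0, 0], "roll": 0}
  ]
}}

```text
time_s: 20.88
position: [0.5562, -0.2071, 0.0965]
ee_rot: [[-0.994, -0.108, -0.001], [-0.108, 0.994, -0.002], [0.001, -0.002, -1.0]]
ft_force: [-13.3, 5.7, 31.7]
finger_gap: 0.0005
```

Call:
{"fn": "drive_tool", "kwargs": {
  "targets": [
    {"travel": [0, 0, -30], "roll": 0},
    {"travel": [35, 0, -30], "roll": 0},
    {"travel": [66, 0, -30], "roll": 0},
    {"travel": [66, 0, -20], "roll": 0},
    {"travel": [66, 0, -12], "roll": 0},
    {"travel": [66, 0, -6], "roll": 0},
    {"travel": [66, 0, -2], "roll": 0},
    {"travel": [66, 0, 0], "roll": 0},
    {"travel": [66, 0, 0], "roll": 0},
    {"travel": [66, 0, 0], "roll": 0}
  ]
}}

```text
time_s: 21.72
position: [0.4906, -0.2137, 0.0902]
ee_rot: [[-0.994, -0.105, -0.001], [-0.105, 0.994, -0.0], [0.001, 0.0, -1.0]]
ft_force: [0.6, -0.2, 0.4]
finger_gap: 0.0002
```

Call:
{"fn": "drive_tool", "kwargs": {
  "targets": [
    {"travel": [0, 0, 4], "roll": 0},
    {"travel": [0, 0, 8], "roll": 0},
    {"travel": [0, 0, 12], "roll": 0},
    {"travel": [0, 0, 14], "roll": 0}
  ]
}}

```text
time_s: 22.05
position: [0.4898, -0.2137, 0.0759]
ee_rot: [[-0.995, -0.104, -0.001], [-0.104, 0.995, 0.0], [0.001, 0.0, -1.0]]
ft_force: [-0.2, -0.2, 0.2]
finger_gap: 0.0006
```

Call:
{"fn": "drive_tool", "kwargs": {
  "targets": [
    {"travel": [0, 0, -40], "roll": 0},
    {"travel": [0, -35, -44], "roll": 0},
    {"travel": [0, -70, -44], "roll": 0},
    {"travel": [0, -104, -44], "roll": 0},
    {"travel": [0, -104, -34], "roll": 0},
    {"travel": [0, -104, -24], "roll": 0},
    {"travel": [0, -104, -18], "roll": 0},
    {"travel": [0, -104, -14], "roll": 0},
    {"travel": [0, -104, -14], "roll": 0},
    {"travel": [0, -104, -14], "roll": 0}
  ]
}}

```text
time_s: 22.88
position: [0.5007, -0.3162, 0.0903]
ee_rot: [[-0.994, -0.106, -0.001], [-0.106, 0.994, 0.0], [0.001, 0.001, -1.0]]
ft_force: [0.5, 0.2, 1.0]
finger_gap: 0.0004
```

Call:
{"fn": "drive_tool", "kwargs": {
  "targets": [
    {"travel": [0, 0, -30], "roll": 0},
    {"travel": [-35, 0, -30], "roll": 0},
    {"travel": [-66, 0, -30], "roll": 0},
    {"travel": [-66, 0, -20], "roll": 0},
    {"travel": [-66, 0, -12], "roll": 0},
    {"travel": [-66, 0, -6], "roll": 0},
    {"travel": [-66, 0, -2], "roll": 0},
    {"travel": [-66, 0, 0], "roll": 0},
    {"travel": [-66, 0, 0], "roll": 0},
    {"travel": [-66, 0, 0], "roll": 0}
  ]
}}

```text
time_s: 23.72
position: [0.5665, -0.3095, 0.0966]
ee_rot: [[-0.994, -0.107, 0.003], [-0.107, 0.994, -0.001], [-0.002, -0.001, -1.0]]
ft_force: [-6.5, 10.0, 24.2]
finger_gap: 0.0006
```

Call:
{"fn": "drive_tool", "kwargs": {
  "targets": [
    {"travel": [0, 0, -30], "roll": 0},
    {"travel": [-35, 0, -30], "roll": 0},
    {"travel": [-66, 0, -30], "roll": 0},
    {"travel": [-66, 0, -20], "roll": 0},
    {"travel": [-66, 0, -12], "roll": 0},
    {"travel": [-66, 0, -6], "roll": 0},
    {"travel": [-66, 0, -2], "roll": 0},
    {"travel": [-66, 0, 0], "roll": 0},
    {"travel": [-66, 0, 0], "roll": 0},
    {"travel": [-66, 0, 0], "roll": 0}
  ]
}}

```text
time_s: 24.55
position: [0.6316, -0.3037, 0.0907]
ee_rot: [[-0.995, -0.104, -0.001], [-0.104, 0.995, -0.0], [0.001, 0.0, -1.0]]
ft_force: [0.4, 0.4, 0.4]
finger_gap: 0.0007
```

Call:
{"fn": "drive_tool", "kwargs": {
  "targets": [
    {"travel": [0, 0, -35], "roll": 0},
    {"travel": [0, 0, -70], "roll": 0},
    {"travel": [5, 40, -70], "roll": 0.08},
    {"travel": [10, 80, -70], "roll": 0.16},
    {"travel": [15, 120, -70], "roll": 0.24},
    {"travel": [20, 160, -70], "roll": 0.32},
    {"travel": [25, 200, -70], "roll": 0.4},
    {"travel": [30, 240, -70], "roll": 0.48},
    {"travel": [35, 280, -70], "roll": 0.51},
    {"travel": [39, 311, -70], "roll": 0.51}
  ],
  "hand": 87
}}

```text
time_s: 25.38
position: [0.5602, 0.0041, 0.1615]
ee_rot: [[-0.919, 0.394, 0.002], [0.394, 0.919, 0.001], [-0.001, 0.001, -1.0]]
ft_force: [1.1, 0.2, 0.1]
finger_gap: 0.0592
```

Call:
{"fn": "drive_tool", "kwargs": {
  "targets": [
    {"travel": [0, 0, 5], "roll": 0},
    {"travel": [0, 0, 10], "roll": 0},
    {"travel": [0, 0, 10], "roll": 0}
  ]
}}

```text
time_s: 25.63
position: [0.5604, 0.0016, 0.1499]
ee_rot: [[-0.919, 0.394, -0.001], [0.394, 0.919, -0.0], [0.001, -0.001, -1.0]]
ft_force: [-0.3, 0.2, -0.5]
finger_gap: 0.0794
```

```bash
python3 - <<'E'
from h import *
for c in("wrist","scene"):
    p=env.camera(c); print(c); caps(p)
goto(.5600,.001,.043,66.6)
E
```

```text
wrist
green 3369 (array([412.1, -22.4]), array([43.5, 42.4]), 4.9) px [157.  40.]
green 1398 (array([460.5, 133.8]), array([43. , 18.7]), 75.5) px [403.  14.]
green 2197 (array([560.,   1.]), array([42. , 42.6]), 66.1) px [277. 220.]
scene
green 43 (array([423.7, -38.1]), array([34.3, 20.3]), 44.4) px [274. 171.]
green 152 (array([ 5.577e+02, -2.000e-01]), array([40.3, 48. ]), 67.7) px [304. 205.]
red 217 (array([679.9, 168.8]), array([42.6, 47.1]), 67.6) px [390. 226.]
pos [0.561  0.0007 0.1504] jaw 66.7 gap 0.0838 F [0.1 0.  0.5] travel [ 1.100e+00 -1.000e-01  1.074e+02] roll 0.002
```

Call:
{"fn": "drive_tool", "kwargs": {
  "targets": [
    {"travel": [1, 0, 35], "roll": 0},
    {"travel": [1, 0, 65], "roll": 0},
    {"travel": [1, 0, 90], "roll": 0},
    {"travel": [1, 0, 103], "roll": 0},
    {"travel": [1, 0, 105], "roll": 0},
    {"travel": [1, 0, 105], "roll": 0}
  ]
}}

```text
time_s: 26.23
position: [0.56, 0.0009, 0.0448]
ee_rot: [[-0.918, 0.396, -0.002], [0.396, 0.918, -0.001], [0.001, -0.001, -1.0]]
ft_force: [-0.1, -0.2, 0.8]
finger_gap: 0.087
```

Call:
{"fn": "drive_tool", "kwargs": {
  "targets": [
    {"travel": [0, 0, 0], "roll": 0},
    {"travel": [0, 0, 0], "roll": 0},
    {"travel": [0, 0, 0], "roll": 0},
    {"travel": [0, 0, 0], "roll": 0},
    {"travel": [0, 0, 0], "roll": 0},
    {"travel": [0, 0, 0], "roll": 0},
    {"travel": [0, 0, 0], "roll": 0},
    {"travel": [0, 0, 0], "roll": 0},
    {"travel": [0, 0, 0], "roll": 0},
    {"travel": [0, 0, 0], "roll": 0}
  ],
  "hand": 0
}}

```text
time_s: 27.07
position: [0.5599, 0.002, 0.0457]
ee_rot: [[-0.919, 0.394, -0.001], [0.394, 0.919, -0.0], [0.0, -0.0, -1.0]]
ft_force: [-1.2, -0.6, 2.5]
finger_gap: 0.0418
```

Call:
{"fn": "drive_tool", "kwargs": {
  "targets": [
    {"travel": [0, 0, -30], "roll": 0},
    {"travel": [0, 0, -60], "roll": 0},
    {"travel": [0, 0, -95], "roll": 0},
    {"travel": [0, 0, -130], "roll": 0},
    {"travel": [0, 0, -150], "roll": -0.12},
    {"travel": [0, 0, -150], "roll": -0.24},
    {"travel": [0, 0, -150], "roll": -0.36},
    {"travel": [0, 0, -150], "roll": -0.48},
    {"travel": [0, 0, -150], "roll": -0.51},
    {"travel": [0, 0, -150], "roll": -0.51}
  ]
}}

```text
time_s: 27.9
position: [0.5593, 0.0023, 0.1944]
ee_rot: [[-0.995, -0.105, -0.002], [-0.105, 0.995, 0.0], [0.002, 0.001, -1.0]]
ft_force: [-0.4, 0.3, -2.3]
finger_gap: 0.0415
```

```bash
python3 - <<'E'
from h import *
goto(.6183,-.2024,.19,95.8)
E
```

```text
pos [0.5593 0.0023 0.1944] jaw 96.0 gap 0.0415 F [-0.4  0.3 -2.3] travel [ -37.3 -209.8    4.2] roll 0.004
```

Call:
{"fn": "drive_tool", "kwargs": {
  "targets": [
    {"travel": [-5, -30, 0], "roll": 0.004},
    {"travel": [-10, -60, 0], "roll": 0.004},
    {"travel": [-15, -90, 0], "roll": 0.004},
    {"travel": [-21, -120, 0], "roll": 0.004},
    {"travel": [-26, -150, 0], "roll": 0.004},
    {"travel": [-32, -180, 0], "roll": 0.004},
    {"travel": [-36, -200, 0], "roll": 0.004},
    {"travel": [-37, -210, 0], "roll": 0.004},
    {"travel": [-37, -210, 0], "roll": 0.004},
    {"travel": [-37, -210, 0], "roll": 0.004}
  ]
}}

```text
time_s: 28.73
position: [0.6182, -0.2026, 0.1944]
ee_rot: [[-0.995, -0.099, -0.002], [-0.099, 0.995, 0.001], [0.002, 0.001, -1.0]]
ft_force: [0.7, 0.5, -3.1]
finger_gap: 0.0415
```

```bash
python3 - <<'E'
from h import *
goto(.6183,-.2024,.0507,95.8)
p=env.camera("scene"); save(p,"over.png",(150,140,350,300),3.5)
E
```

```text
pos [ 0.6182 -0.2026  0.1944] jaw 95.7 gap 0.0415 F [ 0.7  0.5 -3.1] travel [ -0.4   0.  143.7] roll -0.002
```

View pics/over.png

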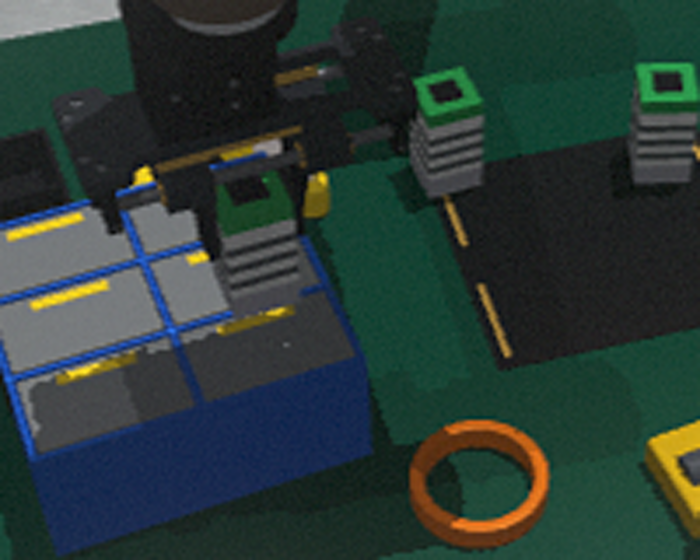

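Call:
{"fn": "drive_tool", "kwargs": {
  "targets": [
    {"travel": [0, 0, 25], "roll": 0},
    {"travel": [0, 0, 45], "roll": 0},
    {"travel": [0, 0, 55], "roll": 0},
    {"travel": [0, 0, 65], "roll": 0},
    {"travel": [0, 0, 75], "roll": 0},
    {"travel": [0, 0, 85], "roll": 0},
    {"travel": [0, 0, 95], "roll": 0},
    {"travel": [0, 0, 105], "roll": 0},
    {"travel": [0, 0, 115], "roll": 0},
    {"travel": [0, 0, 115], "roll": 0}
  ]
}}

```text
time_s: 29.62
position: [0.6171, -0.2025, 0.0775]
ee_rot: [[-0.995, -0.1, -0.005], [-0.1, 0.995, 0.001], [0.005, 0.002, -1.0]]
ft_force: [-1.2, -1.2, -3.9]
finger_gap: 0.0415
```

Call:
{"fn": "drive_tool", "kwargs": {
  "targets": [
    {"travel": [0, 0, 6], "roll": 0},
    {"travel": [0, 0, 12], "roll": 0},
    {"travel": [0, 0, 18], "roll": 0},
    {"travel": [0, 0, 23], "roll": 0},
    {"travel": [0, 0, 27], "roll": 0},
    {"travel": [0, 0, 29], "roll": 0},
    {"travel": [0, 0, 29], "roll": 0}
  ]
}}

```text
time_s: 30.2
position: [0.6187, -0.2028, 0.0512]
ee_rot: [[-0.995, -0.101, -0.001], [-0.101, 0.995, 0.0], [0.001, 0.0, -1.0]]
ft_force: [-1.0, 0.7, -3.0]
finger_gap: 0.0418
```

Call:
{"fn": "drive_tool", "kwargs": {
  "targets": [
    {"travel": [0, 0, 1], "roll": 0},
    {"travel": [0, 0, 2], "roll": 0},
    {"travel": [0, 0, 3], "roll": 0},
    {"travel": [0, 0, 3], "roll": 0}
  ]
}}

```text
time_s: 30.53
position: [0.6192, -0.2029, 0.0507]
ee_rot: [[-0.995, -0.101, 0.001], [-0.101, 0.995, -0.001], [-0.001, -0.001, -1.0]]
ft_force: [-2.9, 1.4, 5.3]
finger_gap: 0.0416
```

Call:
{"fn": "drive_tool", "kwargs": {
  "targets": [
    {"travel": [0, 0, -2], "roll": 0},
    {"travel": [0, 0, -2], "roll": 0},
    {"travel": [0, 0, -2], "roll": 0},
    {"travel": [0, 0, -2], "roll": 0},
    {"travel": [0, 0, -2], "roll": 0},
    {"travel": [0, 0, -25], "roll": 0},
    {"travel": [0, 0, -60], "roll": 0},
    {"travel": [0, 0, -100], "roll": 0},
    {"travel": [0, 0, -140], "roll": 0},
    {"travel": [0, 0, -140], "roll": 0}
  ],
  "hand": 54
}}

```text
time_s: 31.37
position: [0.6237, -0.2044, 0.1988]
ee_rot: [[-0.995, -0.102, 0.017], [-0.102, 0.995, -0.005], [-0.017, -0.007, -1.0]]
ft_force: [1.6, 0.4, 1.4]
finger_gap: 0.0541
```

```bash
python3 - <<'E'
from h import *
for c in("side","scene"):
    p=env.camera(c); print(c); caps(p)
save(p,"after1.png",(150,140,350,300),3.5)
goto(.412,-.022,.15,95)
p=env.camera("wrist"); W=cloud(p); X,Y,Z=W[...,0],W[...,1],W[...,2]
m=(abs(X-.62)<.03)&(abs(Y+.202)<.04); print(np.histogram(Z[m],bins=np.arange(0,.13,.01))[0])
E
```

```text
side
green 74 (array([ 617.7, -188.2]), array([38.2, 19.9]), 5.4) px [283. 171.]
green 189 (array([412.7, -21.7]), array([41.6, 47.9]), 4.6) px [359. 216.]
green 239 (array([449. , 136.8]), array([47.7, 42.4]), 73.5) px [341. 261.]
red 246 (array([681.7, 171.1]), array([44.7, 44.4]), 68.7) px [232. 263.]
scene
green 159 (array([411.4, -24.8]), array([46. , 42.1]), 4.3) px [277. 167.]
green 170 (array([447.4, 134.2]), array([42.1, 51.6]), 76.1) px [340. 164.]
green 69 (array([ 615.5, -193. ]), array([49.5, 16.5]), 3.7) px [231. 239.]
red 218 (array([681.5, 168.4]), array([42.5, 47.6]), 68.9) px [390. 226.]
pos [ 0.62   -0.2029  0.191 ] jaw 95.8 gap 0.0541 F [ 0.3 -0.5 -0.8] travel [188.9 200.9  39.9] roll 0.013
[ 765    0    0    0  117  153  260  410 2313  818   29    0]
```

View pics/after1.png

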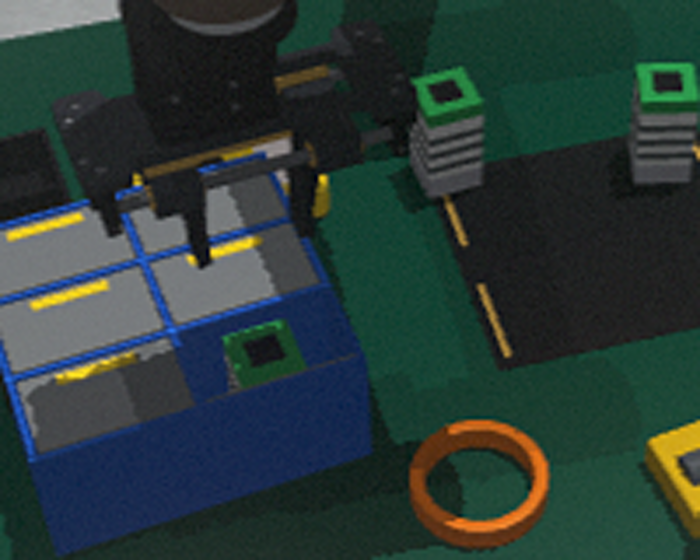

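Call:
{"fn": "drive_tool", "kwargs": {
  "targets": [
    {"travel": [23, 25, 0], "roll": 0.013},
    {"travel": [47, 50, 0], "roll": 0.013},
    {"travel": [71, 75, 5], "roll": 0.013},
    {"travel": [95, 101, 10], "roll": 0.013},
    {"travel": [119, 127, 18], "roll": 0.013},
    {"travel": [143, 152, 26], "roll": 0.013},
    {"travel": [165, 176, 34], "roll": 0.013},
    {"travel": [182, 194, 40], "roll": 0.013},
    {"travel": [189, 201, 40], "roll": 0.013},
    {"travel": [189, 201, 40], "roll": 0.013}
  ],
  "hand": 87
}}

```text
time_s: 32.35
position: [0.4082, -0.0214, 0.1475]
ee_rot: [[-0.996, -0.09, -0.003], [-0.09, 0.996, -0.001], [0.003, -0.001, -1.0]]
ft_force: [0.0, -1.0, 0.6]
finger_gap: 0.0872
```

```bash
python3 - <<'E'
from h import *
p=env.camera("wrist"); caps(p)
goto(.412,-.022,.045,94.8)
E
```

```text
green 2189 (array([412.2, -22.3]), array([42.3, 42. ]), 5.0) px [276. 226.]
pos [ 0.4102 -0.0216  0.1482] jaw 95.2 gap 0.0867 F [ 0.4 -0.   0.8] travel [ -1.9  -0.5 103.2] roll 0.006
```

Call:
{"fn": "drive_tool", "kwargs": {
  "targets": [
    {"travel": [-1, 0, 35], "roll": 0},
    {"travel": [-1, 0, 65], "roll": 0},
    {"travel": [-1, 0, 90], "roll": 0},
    {"travel": [-1, 0, 103], "roll": 0},
    {"travel": [-1, 0, 103], "roll": 0},
    {"travel": [-1, 0, 103], "roll": 0}
  ]
}}

```text
time_s: 32.9
position: [0.4125, -0.0223, 0.045]
ee_rot: [[-0.996, -0.087, -0.001], [-0.087, 0.996, -0.001], [0.002, -0.001, -1.0]]
ft_force: [0.7, -0.1, -0.2]
finger_gap: 0.0871
```

Call:
{"fn": "drive_tool", "kwargs": {
  "targets": [
    {"travel": [0, 0, 0], "roll": 0},
    {"travel": [0, 0, 0], "roll": 0},
    {"travel": [0, 0, 0], "roll": 0},
    {"travel": [0, 0, 0], "roll": 0},
    {"travel": [0, 0, 0], "roll": 0},
    {"travel": [0, 0, 0], "roll": 0},
    {"travel": [0, 0, 0], "roll": 0},
    {"travel": [0, 0, 0], "roll": 0},
    {"travel": [0, 0, 0], "roll": 0},
    {"travel": [0, 0, 0], "roll": 0}
  ],
  "hand": 0
}}

```text
time_s: 33.73
position: [0.4116, -0.0217, 0.0457]
ee_rot: [[-0.996, -0.088, 0.0], [-0.088, 0.996, -0.0], [-0.0, -0.0, -1.0]]
ft_force: [-0.5, 0.4, 1.7]
finger_gap: 0.0419
```

Call:
{"fn": "drive_tool", "kwargs": {
  "targets": [
    {"travel": [0, 0, -30], "roll": 0},
    {"travel": [0, 0, -60], "roll": 0},
    {"travel": [0, 0, -95], "roll": 0},
    {"travel": [0, 0, -130], "roll": 0},
    {"travel": [0, 0, -150], "roll": 0},
    {"travel": [0, 0, -150], "roll": 0},
    {"travel": [0, 0, -150], "roll": 0}
  ]
}}

```text
time_s: 34.32
position: [0.4111, -0.0215, 0.1955]
ee_rot: [[-0.996, -0.087, 0.001], [-0.087, 0.996, 0.001], [-0.001, 0.001, -1.0]]
ft_force: [-0.0, 0.3, -3.7]
finger_gap: 0.0416
```

```bash
python3 - <<'E'
from h import *
goto(.487,-.2156,.195,95.8)
E
```

```text
pos [ 0.4111 -0.0215  0.1955] jaw 95.0 gap 0.0416 F [-0.   0.3 -3.7] travel [ -58.7 -199.9    0.3] roll -0.014
```

Call:
{"fn": "drive_tool", "kwargs": {
  "targets": [
    {"travel": [-9, -30, 0], "roll": -0.014},
    {"travel": [-18, -60, 0], "roll": -0.014},
    {"travel": [-27, -90, 0], "roll": -0.014},
    {"travel": [-36, -120, 0], "roll": -0.014},
    {"travel": [-44, -150, 0], "roll": -0.014},
    {"travel": [-52, -175, 0], "roll": -0.014},
    {"travel": [-57, -193, 0], "roll": -0.014},
    {"travel": [-59, -200, 0], "roll": -0.014},
    {"travel": [-59, -200, 0], "roll": -0.014},
    {"travel": [-59, -200, 0], "roll": -0.014}
  ]
}}

```text
time_s: 35.15
position: [0.4865, -0.2153, 0.1934]
ee_rot: [[-0.995, -0.101, -0.005], [-0.101, 0.995, 0.001], [0.004, 0.002, -1.0]]
ft_force: [-0.2, 1.1, -3.0]
finger_gap: 0.0418
```

Call:
{"fn": "drive_tool", "kwargs": {
  "targets": [
    {"travel": [0, 0, 15], "roll": 0},
    {"travel": [0, 0, 30], "roll": 0},
    {"travel": [0, 0, 35], "roll": 0},
    {"travel": [0, 0, 35], "roll": 0}
  ]
}}

```text
time_s: 35.48
position: [0.4862, -0.2145, 0.1589]
ee_rot: [[-0.995, -0.103, -0.004], [-0.103, 0.995, 0.001], [0.004, 0.002, -1.0]]
ft_force: [0.1, -0.3, -2.3]
finger_gap: 0.0413
```

```bash
python3 - <<'E'
from h import *
goto(.487,-.2156,.0507,95.8)
E
```

```text
pos [ 0.4862 -0.2145  0.1589] jaw 95.9 gap 0.0413 F [ 0.1 -0.3 -2.3] travel [ -1.2  -1.4 108.1] roll 0.002
```

Call:
{"fn": "drive_tool", "kwargs": {
  "targets": [
    {"travel": [-1, -1, 10], "roll": 0},
    {"travel": [-1, -1, 20], "roll": 0},
    {"travel": [-1, -1, 30], "roll": 0},
    {"travel": [-1, -1, 40], "roll": 0},
    {"travel": [-1, -1, 50], "roll": 0},
    {"travel": [-1, -1, 60], "roll": 0},
    {"travel": [-1, -1, 70], "roll": 0},
    {"travel": [-1, -1, 80], "roll": 0},
    {"travel": [-1, -1, 80], "roll": 0},
    {"travel": [-1, -1, 80], "roll": 0}
  ]
}}

```text
time_s: 36.32
position: [0.4884, -0.2167, 0.0796]
ee_rot: [[-0.995, -0.102, -0.002], [-0.102, 0.995, 0.0], [0.002, 0.001, -1.0]]
ft_force: [-0.6, -0.1, -2.4]
finger_gap: 0.0417
```

Call:
{"fn": "drive_tool", "kwargs": {
  "targets": [
    {"travel": [0, 0, 6], "roll": 0},
    {"travel": [0, 0, 12], "roll": 0},
    {"travel": [0, 0, 18], "roll": 0},
    {"travel": [0, 0, 23], "roll": 0},
    {"travel": [0, 0, 27], "roll": 0},
    {"travel": [0, 0, 29], "roll": 0},
    {"travel": [0, 0, 31], "roll": 0},
    {"travel": [0, 0, 31], "roll": 0}
  ]
}}

```text
time_s: 36.98
position: [0.4888, -0.2168, 0.0507]
ee_rot: [[-0.995, -0.102, -0.001], [-0.102, 0.995, -0.0], [0.001, -0.0, -1.0]]
ft_force: [-3.0, 1.3, 5.3]
finger_gap: 0.0421
```

On the floor (z 0.0507, upward force). I'll release and retreat.

Call:
{"fn": "drive_tool", "kwargs": {
  "targets": [
    {"travel": [0, 0, -2], "roll": 0},
    {"travel": [0, 0, -2], "roll": 0},
    {"travel": [0, 0, -2], "roll": 0},
    {"travel": [0, 0, -2], "roll": 0},
    {"travel": [0, 0, -2], "roll": 0},
    {"travel": [0, 0, -25], "roll": 0},
    {"travel": [0, 0, -60], "roll": 0},
    {"travel": [0, 0, -100], "roll": 0},
    {"travel": [0, 0, -140], "roll": 0},
    {"travel": [0, 0, -140], "roll": 0}
  ],
  "hand": 54
}}

```text
time_s: 37.82
position: [0.4939, -0.2183, 0.1984]
ee_rot: [[-0.994, -0.104, 0.016], [-0.104, 0.995, -0.005], [-0.016, -0.007, -1.0]]
ft_force: [1.2, -0.1, 0.7]
finger_gap: 0.0538
```

```bash
python3 - <<'E'
from h import *
for c in("side","scene"):
    p=env.camera(c); print(c); caps(p)
goto(.449,.137,.15,75.5)
E
```

```text
side
green 77 (array([ 617.8, -188.3]), array([39.1, 21.6]), 2.7) px [283. 171.]
green 47 (array([ 486.7, -194.2]), array([11.3, 37.7]), 89.2) px [331. 172.]
green 237 (array([448.6, 136.8]), array([45.2, 42.6]), 73.6) px [341. 261.]
red 246 (array([681.5, 170.9]), array([47.1, 43.5]), 65.7) px [232. 264.]
scene
green 161 (array([448.1, 134.3]), array([42. , 47.5]), 75.8) px [340. 164.]
green 80 (array([ 616.5, -191.2]), array([17. , 42.7]), 89.7) px [231. 239.]
red 217 (array([680.6, 168.7]), array([42.3, 46.8]), 69.1) px [390. 226.]
pos [ 0.49   -0.2168  0.1915] jaw 95.8 gap 0.0541 F [-0.6  0.4 -0.7] travel [  5.1 356.1  41.1] roll 0.355
```

Call:
{"fn": "drive_tool", "kwargs": {
  "targets": [
    {"travel": [1, 40, 0], "roll": 0.09},
    {"travel": [1, 80, 0], "roll": 0.18},
    {"travel": [2, 120, 5], "roll": 0.27},
    {"travel": [2, 160, 10], "roll": 0.355},
    {"travel": [3, 200, 20], "roll": 0.355},
    {"travel": [3, 240, 30], "roll": 0.355},
    {"travel": [4, 280, 40], "roll": 0.355},
    {"travel": [5, 320, 40], "roll": 0.355},
    {"travel": [5, 350, 40], "roll": 0.355},
    {"travel": [5, 356, 40], "roll": 0.355}
  ],
  "hand": 87
}}

```text
time_s: 38.75
position: [0.4468, 0.1401, 0.1479]
ee_rot: [[-0.969, 0.246, -0.002], [0.246, 0.969, -0.001], [0.002, -0.002, -1.0]]
ft_force: [0.1, -0.3, -0.6]
finger_gap: 0.0868
```

```bash
python3 - <<'E'
from h import *
p=env.camera("wrist"); caps(p)
goto(.449,.137,.045,75.5)
E
```

```text
green 2207 (array([448.8, 137. ]), array([42. , 42.5]), 75.7) px [274. 224.]
pos [0.4469 0.1393 0.1479] jaw 75.7 gap 0.0867 F [-0.   0.3  0.8] travel [ -2.8  -1.5 102.9] roll 0.004
```

Call:
{"fn": "drive_tool", "kwargs": {
  "targets": [
    {"travel": [-2, 0, 35], "roll": 0},
    {"travel": [-2, 0, 65], "roll": 0},
    {"travel": [-2, 0, 90], "roll": 0},
    {"travel": [-2, 0, 103], "roll": 0},
    {"travel": [-2, 0, 103], "roll": 0},
    {"travel": [-2, 0, 103], "roll": 0}
  ]
}}

```text
time_s: 39.3
position: [0.4491, 0.135, 0.0455]
ee_rot: [[-0.968, 0.251, -0.003], [0.251, 0.968, -0.002], [0.002, -0.003, -1.0]]
ft_force: [0.7, 0.6, 0.4]
finger_gap: 0.087
```

Call:
{"fn": "drive_tool", "kwargs": {
  "targets": [
    {"travel": [0, 0, 0], "roll": 0},
    {"travel": [0, 0, 0], "roll": 0},
    {"travel": [0, 0, 0], "roll": 0},
    {"travel": [0, 0, 0], "roll": 0},
    {"travel": [0, 0, 0], "roll": 0},
    {"travel": [0, 0, 0], "roll": 0},
    {"travel": [0, 0, 0], "roll": 0},
    {"travel": [0, 0, 0], "roll": 0},
    {"travel": [0, 0, 0], "roll": 0},
    {"travel": [0, 0, 0], "roll": 0}
  ],
  "hand": 0
}}

```text
time_s: 40.13
position: [0.4498, 0.1365, 0.0467]
ee_rot: [[-0.968, 0.25, 0.0], [0.25, 0.968, 0.0], [-0.0, 0.0, -1.0]]
ft_force: [-1.6, 0.9, 2.1]
finger_gap: 0.0419
```

Call:
{"fn": "drive_tool", "kwargs": {
  "targets": [
    {"travel": [0, 0, -30], "roll": 0},
    {"travel": [0, 0, -60], "roll": 0},
    {"travel": [0, 0, -95], "roll": 0},
    {"travel": [0, 0, -130], "roll": 0},
    {"travel": [0, 0, -150], "roll": -0.1},
    {"travel": [0, 0, -150], "roll": -0.2},
    {"travel": [0, 0, -150], "roll": -0.3},
    {"travel": [0, 0, -150], "roll": -0.351},
    {"travel": [0, 0, -150], "roll": -0.351},
    {"travel": [0, 0, -150], "roll": -0.351}
  ]
}}

```text
time_s: 40.97
position: [0.4488, 0.136, 0.1954]
ee_rot: [[-0.995, -0.096, -0.003], [-0.096, 0.995, -0.001], [0.003, -0.001, -1.0]]
ft_force: [-0.7, -0.3, -4.1]
finger_gap: 0.0419
```

```bash
python3 - <<'E'
from h import *
goto(.6287,-.3058,.195,95.8)
E
```

```text
pos [0.4488 0.136  0.1954] jaw 95.5 gap 0.0419 F [-0.7 -0.3 -4.1] travel [-1.368e+02 -4.570e+02  4.000e-01] roll -0.005
```

Call:
{"fn": "drive_tool", "kwargs": {
  "targets": [
    {"travel": [-8, -27, 0], "roll": 0},
    {"travel": [-17, -57, 0], "roll": 0},
    {"travel": [-26, -88, 0], "roll": 0},
    {"travel": [-35, -118, 0], "roll": 0},
    {"travel": [-44, -149, 0], "roll": 0},
    {"travel": [-53, -180, 0], "roll": 0},
    {"travel": [-62, -210, 0], "roll": 0},
    {"travel": [-72, -242, 0], "roll": 0},
    {"travel": [-82, -274, 0], "roll": 0}
  ]
}}

```text
time_s: 41.72
position: [0.558, -0.1297, 0.1955]
ee_rot: [[-0.995, -0.096, -0.002], [-0.096, 0.995, 0.0], [0.002, 0.001, -1.0]]
ft_force: [1.1, 0.3, -4.4]
finger_gap: 0.0418
```

Call:
{"fn": "drive_tool", "kwargs": {
  "targets": [
    {"travel": [-9, -30, 0], "roll": -0.005},
    {"travel": [-18, -60, 0], "roll": -0.005},
    {"travel": [-27, -90, 0], "roll": -0.005},
    {"travel": [-36, -120, 0], "roll": -0.005},
    {"travel": [-44, -148, 0], "roll": -0.005},
    {"travel": [-51, -170, 0], "roll": -0.005},
    {"travel": [-55, -183, 0], "roll": -0.005},
    {"travel": [-55, -183, 10], "roll": -0.005},
    {"travel": [-55, -183, 20], "roll": -0.005},
    {"travel": [-55, -183, 20], "roll": -0.005}
  ]
}}

```text
time_s: 42.55
position: [0.6283, -0.3035, 0.1716]
ee_rot: [[-0.995, -0.101, -0.008], [-0.101, 0.995, 0.004], [0.008, 0.005, -1.0]]
ft_force: [-0.0, 0.3, -5.4]
finger_gap: 0.0418
```

```bash
python3 - <<'E'
from h import *
goto(.6287,-.3058,.0517,95.8)
E
```

```text
pos [ 0.6283 -0.3035  0.1716] jaw 95.8 gap 0.0418 F [-0.   0.3 -5.4] travel [ -1.1  -3.  119.9] roll 0.0
```

Call:
{"fn": "drive_tool", "kwargs": {
  "targets": [
    {"travel": [0, -2, 12], "roll": 0},
    {"travel": [0, -2, 22], "roll": 0},
    {"travel": [0, -2, 33], "roll": 0},
    {"travel": [0, -2, 44], "roll": 0},
    {"travel": [0, -2, 55], "roll": 0},
    {"travel": [0, -2, 66], "roll": 0},
    {"travel": [0, -2, 77], "roll": 0},
    {"travel": [0, -2, 88], "roll": 0},
    {"travel": [0, -2, 93], "roll": 0},
    {"travel": [0, -2, 93], "roll": 0}
  ]
}}

```text
time_s: 43.38
position: [0.6297, -0.3066, 0.081]
ee_rot: [[-0.995, -0.102, -0.004], [-0.102, 0.995, 0.001], [0.004, 0.002, -1.0]]
ft_force: [-0.5, -1.2, -5.2]
finger_gap: 0.0411
```

Call:
{"fn": "drive_tool", "kwargs": {
  "targets": [
    {"travel": [0, 0, 6], "roll": 0},
    {"travel": [0, 0, 12], "roll": 0},
    {"travel": [0, 0, 18], "roll": 0},
    {"travel": [0, 0, 22], "roll": 0},
    {"travel": [0, 0, 25], "roll": 0},
    {"travel": [0, 0, 27], "roll": 0},
    {"travel": [0, 0, 28], "roll": 0},
    {"travel": [0, 0, 28], "roll": 0}
  ]
}}

```text
time_s: 44.05
position: [0.6309, -0.307, 0.0554]
ee_rot: [[-0.995, -0.103, -0.0], [-0.103, 0.995, 0.0], [0.0, 0.0, -1.0]]
ft_force: [-0.2, -0.7, -5.6]
finger_gap: 0.0416
```

Call:
{"fn": "drive_tool", "kwargs": {
  "targets": [
    {"travel": [0, 0, 2], "roll": 0},
    {"travel": [0, 0, 4], "roll": 0},
    {"travel": [0, 0, 6], "roll": 0},
    {"travel": [0, 0, 6], "roll": 0}
  ]
}}

```text
time_s: 44.38
position: [0.6314, -0.3071, 0.0517]
ee_rot: [[-0.995, -0.103, 0.001], [-0.103, 0.995, -0.001], [-0.001, -0.001, -1.0]]
ft_force: [-3.0, 1.3, 4.3]
finger_gap: 0.0418
```

Floor contact. I'll release, rise and back away to free the cameras.

Call:
{"fn": "drive_tool", "kwargs": {
  "targets": [
    {"travel": [0, 0, -2], "roll": 0},
    {"travel": [0, 0, -2], "roll": 0},
    {"travel": [0, 0, -2], "roll": 0},
    {"travel": [0, 0, -2], "roll": 0},
    {"travel": [0, 0, -2], "roll": 0},
    {"travel": [0, 0, -25], "roll": 0},
    {"travel": [0, 0, -60], "roll": 0},
    {"travel": [0, 0, -100], "roll": 0},
    {"travel": [0, 0, -140], "roll": 0},
    {"travel": [0, 0, -150], "roll": 0}
  ],
  "hand": 54
}}

```text
time_s: 45.22
position: [0.634, -0.3087, 0.2083]
ee_rot: [[-0.995, -0.104, 0.012], [-0.104, 0.995, -0.006], [-0.012, -0.007, -1.0]]
ft_force: [1.3, -1.3, 2.0]
finger_gap: 0.054
```

Call:
{"fn": "drive_tool", "kwargs": {
  "targets": [
    {"travel": [25, 30, 0], "roll": 0},
    {"travel": [50, 60, 0], "roll": 0},
    {"travel": [75, 90, 0], "roll": 0},
    {"travel": [100, 120, 0], "roll": 0},
    {"travel": [120, 150, 0], "roll": 0},
    {"travel": [140, 180, 0], "roll": 0},
    {"travel": [160, 210, 0], "roll": 0},
    {"travel": [180, 240, 0], "roll": 0},
    {"travel": [180, 270, 0], "roll": 0},
    {"travel": [180, 300, 0], "roll": 0}
  ]
}}

```text
time_s: 46.05
position: [0.4199, -0.0261, 0.2]
ee_rot: [[-0.995, -0.102, 0.002], [-0.102, 0.995, 0.0], [-0.002, 0.0, -1.0]]
ft_force: [0.6, 0.3, 1.3]
finger_gap: 0.0541
```

```bash
python3 - <<'E'
from h import *
o=env.get_obs(); print(o["time_s"],o["position"],o["ft_force"],np.abs(o["qd"]).max())
for c in("side","scene"):
    p=env.camera(c); print(c); caps(p); W=cloud(p); X,Y,Z=W[...,0],W[...,1],W[...,2]; hsv=cv2.cvtColor(p["pixels"],cv2.COLOR_BGR2HSV)
    R=((hsv[...,0]<8)|(hsv[...,0]>172))&(hsv[...,1]>120)&(X>.66)&(X<.85)&(Y<.1)&(Y>0)&(Z>.08)
    print("ball",R.sum(),W[R].mean(0).round(3))
    m=(X>.5)&(X<.7)&(Y>.28)&(Y<.42)&(Z>.085)&(Z<.108); d=W[m]@np.array([.9945,.105,0]); print("bar",np.histogram(d,bins=np.arange(.59,.66,.005))[0])
    G=(hsv[...,0]>45)&(hsv[...,0]<85)&(hsv[...,1]>110)&(X>.4)&(X<.75)&(Y<-.15)&(Y>-.37)&(Z>.07)&(Z<.098)
    n,l,s,cc=cv2.connectedComponentsWithStats(G.astype(np.uint8),connectivity=8)
    for i in range(1,n):
        if s[i,4]>8: print("crate green",s[i,4],W[l==i].mean(0).round(3),"z med",np.median(W[l==i][:,2]).round(4))
    save(p,"fin_%s.png"%c)
a=cv2.imread("pics/fin_scene.png"); cv2.imwrite("pics/finL.png",cv2.resize(a[130:350,70:490],None,fx=1.9,fy=1.9,interpolation=cv2.INTER_CUBIC))
E
```

```text
46.05 [ 0.41986223 -0.02614727  0.20002562] [0.61780298 0.26248817 1.31610049] 51.697744787141495
side
green 75 (array([ 617.9, -189. ]), array([38.3, 21.4]), 4.7) px [283. 170.]
green 42 (array([ 488.1, -196.1]), array([40. ,  7.6]), 0.1) px [331. 172.]
red 247 (array([681.9, 170.2]), array([47.6, 45.4]), 68.6) px [233. 263.]
ball 92 [0.776 0.065 0.098]
bar [  0   0  37 124 107  19  20  25  24  25  86   0   0   0]
crate green 119 [ 0.629 -0.303  0.089] z med 0.0892
crate green 145 [ 0.619 -0.198  0.088] z med 0.0887
crate green 150 [ 0.489 -0.212  0.088] z med 0.0886
scene
green 84 (array([ 617.7, -191. ]), array([44.4, 16.7]), 0.2) px [231. 239.]
red 220 (array([680., 169.]), array([42.5, 46.1]), 68.1) px [390. 226.]
ball 110 [0.782 0.056 0.098]
bar [ 0  0 17 78 66 14  6  2  0  0  0  0  0  0]
crate green 175 [ 0.488 -0.219  0.089] z med 0.0889
crate green 233 [ 0.619 -0.205  0.088] z med 0.0886
crate green 252 [ 0.63  -0.309  0.089] z med 0.0888
```

View pics/finL.png

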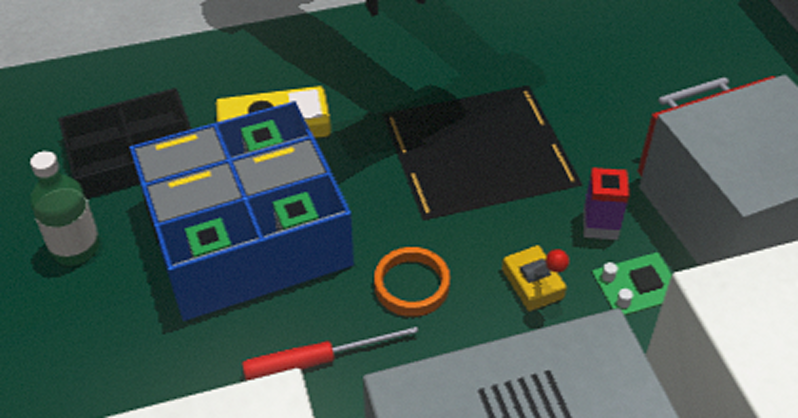

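View pics/fin_side.png

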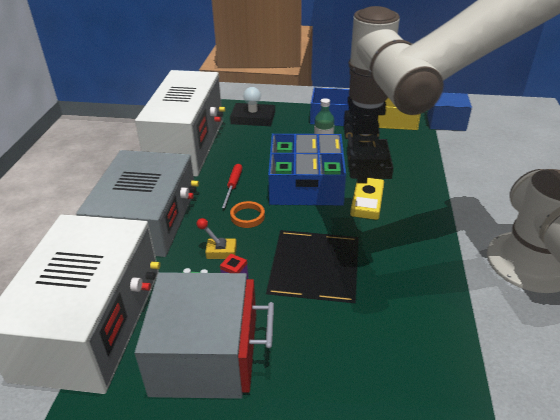

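Three green caps sit down in crate cells, at (263,133), (295,209) and (208,236) in the crop. The drawer is shut, the lever leans away and the bystanders have not moved. I'll let the arm settle and hand in.

Call:
{"fn": "drive_tool", "kwargs": {
  "targets": [
    {"travel": [0, 0, -10], "roll": 0},
    {"travel": [0, 0, -20], "roll": 0},
    {"travel": [0, 0, -20], "roll": 0},
    {"travel": [0, 0, -20], "roll": 0},
    {"travel": [0, 0, -20], "roll": 0},
    {"travel": [0, 0, -20], "roll": 0}
  ]
}}

```text
time_s: 46.65
position: [0.4207, -0.0274, 0.2188]
ee_rot: [[-0.995, -0.102, -0.001], [-0.102, 0.995, -0.0], [0.001, -0.0, -1.0]]
ft_force: [-0.0, 0.3, -0.5]
finger_gap: 0.0539
```

```bash
python3 -c "
from cell import env
o=env.get_obs(); print(o['time_s'],o['position'],o['ft_force']); print(env.hand_in())"
```

```text
46.65 [ 0.42072893 -0.02741848  0.21883221] [-0.02227808  0.34154098 -0.53656585]
the job is handed in; nothing more can be done
None
```

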